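# Set up a model bridge for its load test

## Robot

A 6-joint arm with a two-finger parallel gripper is mounted at the origin on the work surface. World frame = base frame: x ahead of the robot, y to its left, z up, the work surface at z = 0. Lengths are in m, angles in rad, forces in N, time in s.
With the tool pointing down it reaches from about 0.3 to 0.75 m from the base axis. Payload 8.5 kg.
Tool frame: the origin (TCP) lies at the very end of the fingers, on their centre line; the grasp point (between the pads) lies 19 mm behind it (grip_point_offset is the distance from the TCP to the grasp point, in m); z points along the fingers, y is the line along which they close (so a half turn about z gives the same grasp; the last joint's range is limited). The gripper opens to 88 mm and grips with 3 to 60 N. Pads are 18 mm wide; open, the fingers measure 123 mm over their backs; the gripper's body (75 mm by 187 mm) begins 45 mm behind the grasp point.
Start: joints at [1.068, 0.381, 1.297, -0, 1.464, -0.215], TCP at [0.156, 0.527, 0.239] pointing down, gripper open.
Joint ranges: [-3.11, 3.11], [-0.89, 2.33], [0.22, 2.48], [-1.42, 4.56], [0.17, 2.85], [-2.88, 2.88]. Speed limits (rad/s): [2.39, 2.39, 3.14, 3.14, 3.14, 3.14].

## Interface

Orientations are given as a rotation vector (axis times angle).
In Python, from plant import * gives the robot as it stands.
- The arm moves only by the tool arm_command, never from a script. Its argument "commands" is a list of rows, each a list of 6 numbers: the shift along the tool's x, y, z scaled (see below), then the turn, a rotation vector about the tool's x, y, z scaled (see below). A call has exactly 5 rows; each row is the pose to reach, as a shift and turn from the pose commanded when the call began, along the tool's axes at that moment; what a row does not reach only later rows make up. The controller multiplies each number of a shift by 0.5 m and each number of a turn by 0.5 rad. A row lasts 1/10 s, in which the tool goes at most 50 mm and 8.59 degrees, less where a joint would pass 70% of its speed; a pose out of reach is approached as far as the arm can. A call with a number of a shift or a turn outside -1 to 1 is refused whole. A call with a gripper value outside its range is refused whole. "jaw" is the opening, from 0 (shut) to 1 (fully open), set as the call begins (left out, the last holds). The fingers move at their own pace and stop on an object; "force" is the grip in N (left out, the last holds). Time passes only in rows, so rows that repeat a pose let the fingers close, or fill a call up. It gives the time, the measured TCP pose, the force, the opening and the grip force at its end, in the units of the state.
- get_obs(): the state, without advancing time (a new reading comes with each control period).
- camera(name): name is "scene" or "top" or "wrist"; returns a dict with "image" (420x560x3 uint8, red, green, blue), "fx", "fy", "cx", "cy" (pixels), "k1" (the pictures are not rectified: a ray, as slopes to the right and down, at radius r is drawn at 1 + k1 r^2 times it, then the intrinsics apply), "R" (3x3) and "t" (3): a world point X has camera coordinates R X + t; the wrist camera has in their place "hand_eye" (4x4, takes a point from camera to tool coordinates, whose origin is the TCP and whose axes are the flange's). Camera axes: x right, y down, z forward; pixel columns grow to the right and rows downward; lengths in m; the calibration is good to about 2 mm. A picture is of the moment at which its call begins: read the wrist's pose just before it. There is no depth.
- sign_off(): hands the job in; it is judged then, once.
Trained networks look in the newest picture that a camera, given by its name, has taken for a name from the list of things; names that differ only in an ending like _2 or _b are one class to them, and where a whole thing is asked for, a point or a joint stands for the part that bears it (a point fixed in the world has none). Each returns a list of dicts, best first, with "confidence" (0 to 1); they miss things now and then, are a little off and sometimes report something else, mostly with a low value. They report only what shows in the picture. A call takes as long as a camera call.
- cut_out(target, camera): "pixels" (420x560 bool, what is visible of it) and "extent" ([left, top, right, bottom] in pixels, round what is visible of it).
The state is a dict: "time_s": time; "joint_positions": joint angles; "qd": joint speeds; "joint_torque": joint torques, N m; "position": TCP position; "eef_rot": TCP orientation; "ft_force": force on the tool from outside, world axes, zero at the start; "wrist_torque": the same for the moment, N m; "gripper_width": finger opening in m; "gripper_force": force on a finger pad.
Only numpy, scipy, OpenCV 4.12 (cv2) and the standard library are available. Lean on these libraries where they do the work, as an engineer would, in place of code of your own. Each camera call takes 0.05 s, during which the arm holds its last target. There are 200 camera calls.

## Task

Set up the model bridge for its load test. First lay the steel straightedge flat on the table, flush along the front edge of the bridge's base board and within the length of that edge, as the datum, and hang the sag gauge on the cleat of the upright post beside the bridge, its rear strip dropped fully home behind the lip; then push every load hook that is on the bench down onto a load pin, one to a pin (any pin), until its latch has flipped shut under the pin and it hangs there freely, with straightedge and gauge still in place. Leave everything else on the bench where it is.

Things in the scene. Friction and masses are not known exactly. Their poses are not given: they have to be found in the camera images.
- board_front (a point): model truss bridge, fixed, on a plywood base board 440 (y) x 240 (x) x 18 thick on the table. Point: on the table (z 0) at the middle of the board's front edge, the long straight edge nearest the robot; x points from there under the bridge (away from the robot), y along the front edge, z up. The truss starts 130 behind the front edge; its top is 200 high.
- pin1 (a point): load pin 1 of 4: a horizontal round steel pin, 12 diameter, sticking out of the truss's lower beam towards the robot, above the base board; the four are 105 apart in a row. The point is on the pin's axis, 130 above the table, at the middle of its 72 clear length; the pin runs along this frame's x (the board's x), x pointing to the truss; a stop disc of 32 diameter ends it on the robot's side.
- pin2 (a point): load pin 2 of 4: a horizontal round steel pin, 12 diameter, sticking out of the truss's lower beam towards the robot, above the base board; the four are 105 apart in a row. The point is on the pin's axis, 130 above the table, at the middle of its 72 clear length; the pin runs along this frame's x (the board's x), x pointing to the truss; a stop disc of 32 diameter ends it on the robot's side.
- pin3 (a point): load pin 3 of 4: a horizontal round steel pin, 12 diameter, sticking out of the truss's lower beam towards the robot, above the base board; the four are 105 apart in a row. The point is on the pin's axis, 130 above the table, at the middle of its 72 clear length; the pin runs along this frame's x (the board's x), x pointing to the truss; a stop disc of 32 diameter ends it on the robot's side.
- pin4 (a point): load pin 4 of 4: a horizontal round steel pin, 12 diameter, sticking out of the truss's lower beam towards the robot, above the base board; the four are 105 apart in a row. The point is on the pin's axis, 130 above the table, at the middle of its 72 clear length; the pin runs along this frame's x (the board's x), x pointing to the truss; a stop disc of 32 diameter ends it on the robot's side.
- load1_c (a point): load hook 1 (3 or 4 alike): inverted-U snap hook, 141 tall, 0.3 to 0.65 kg, on two dark feet (56 in x, 84 over both in y, 36 high). Point: its centre, 70.5 above its underside. Grip tab on top: 44 (x) x 18 (y), 97 to 141 above the underside. Mouth opens down, 40 wide (y), narrowing to a 26 throat through along x (arch 40 long); roof 83 above the underside: a seated pin's axis is 6.5 above the point.
- latch1 (a joint): sprung latch of load hook 1: 22 long steel flap across the throat, hinged on the +y leg 45 above the underside; 0 shut, up to 1.45 swung up into the throat. As the hook is lowered, x along a pin, the pin lifts it (3 to 10 N) and it springs shut below the pin at the roof; it never opens downward. The hook then hangs stably, feet down. A half turn about z makes no difference.
- load2_c (a point): load hook 2 (3 or 4 alike): inverted-U snap hook, 141 tall, 0.3 to 0.65 kg, on two dark feet (56 in x, 84 over both in y, 36 high). Point: its centre, 70.5 above its underside. Grip tab on top: 44 (x) x 18 (y), 97 to 141 above the underside. Mouth opens down, 40 wide (y), narrowing to a 26 throat through along x (arch 40 long); roof 83 above the underside: a seated pin's axis is 6.5 above the point.
- latch2 (a joint): sprung latch of load hook 2: 22 long steel flap across the throat, hinged on the +y leg 45 above the underside; 0 shut, up to 1.45 swung up into the throat. As the hook is lowered, x along a pin, the pin lifts it (3 to 10 N) and it springs shut below the pin at the roof; it never opens downward. The hook then hangs stably, feet down. A half turn about z makes no difference.
- load3_c (a point): load hook 3 (3 or 4 alike): inverted-U snap hook, 141 tall, 0.3 to 0.65 kg, on two dark feet (56 in x, 84 over both in y, 36 high). Point: its centre, 70.5 above its underside. Grip tab on top: 44 (x) x 18 (y), 97 to 141 above the underside. Mouth opens down, 40 wide (y), narrowing to a 26 throat through along x (arch 40 long); roof 83 above the underside: a seated pin's axis is 6.5 above the point.
- latch3 (a joint): sprung latch of load hook 3: 22 long steel flap across the throat, hinged on the +y leg 45 above the underside; 0 shut, up to 1.45 swung up into the throat. As the hook is lowered, x along a pin, the pin lifts it (3 to 10 N) and it springs shut below the pin at the roof; it never opens downward. The hook then hangs stably, feet down. A half turn about z makes no difference.
- load4_c (a point): load hook 4 (3 or 4 alike): inverted-U snap hook, 141 tall, 0.3 to 0.65 kg, on two dark feet (56 in x, 84 over both in y, 36 high). Point: its centre, 70.5 above its underside. Grip tab on top: 44 (x) x 18 (y), 97 to 141 above the underside. Mouth opens down, 40 wide (y), narrowing to a 26 throat through along x (arch 40 long); roof 83 above the underside: a seated pin's axis is 6.5 above the point.
- latch4 (a joint): sprung latch of load hook 4: 22 long steel flap across the throat, hinged on the +y leg 45 above the underside; 0 shut, up to 1.45 swung up into the throat. As the hook is lowered, x along a pin, the pin lifts it (3 to 10 N) and it springs shut below the pin at the roof; it never opens downward. The hook then hangs stably, feet down. A half turn about z makes no difference.
- straightedge_c (a point): steel safety straightedge lying flat: a blade 200 (y) x 36 (x) x 8 thick with a black grip block, 20 x 20, standing on its middle up to 36 above its underside. The point is its centre, 18 above the underside (in the grip block); y along its length, z up. 0.25 kg. Either long side may be used.
- cleat (a point): cleat post: fixed upright plywood board, 130 wide x 134 tall, front face towards the robot. Point: on that face, 96 above the table, mid-width, where a smooth steel lip 110 wide (4 thick) leaves the face, rising and leaning out to a tip 18 in front and 31 up. A 21.5 deep rest block below it, 55 to 85 high, backs the hung gauge. x points into the board, y along it, z up.
- gauge_c (a point): sag gauge, 0.35 kg: grey box 36 (x) x 90 (y) x 100 tall, dial on its front (-x). Point: 70 above its underside, mid-box. Grip tab on top: 36 (x) x 18 (y), 100 to 140 above the underside. At the back (+x) a smooth 70 wide, 4 thick strip leaves the box 92 up and slopes down and out to 20 behind it, 57 up. Hung home, the point is 40 in front of the cleat point and 24 above it.
- glue_c (a point): bystander, not to be disturbed: white glue bottle, 56 dia x 150 tall; the point is its centre.
- spray_c (a point): bystander, not to be disturbed: brass-coloured spray can, 60 dia x 140 tall; the point is its centre.
- pier_c (a point): bystander, not to be disturbed: upright plain timber block, 50 x 50 x 130 tall; the point is its centre.
- tape_c (a point): bystander, not to be disturbed: roll of paper tape lying flat, 72 dia x 22 high; the point is its centre.
- sticks_c (a point): bystander, not to be disturbed: bundle of wooden sticks on the base board, 130 x 30 x 16; the point is its centre.
- case_c (a point): bystander, not to be disturbed: small white rounded case on the base board, 60 x 50 x 24; the point is its centre.
- mug_c (a point): bystander, not to be disturbed: white mug, 76 dia x 90 tall; the point is its centre.

How it is judged:
On the way, in this order (a step that is already met when the one before it is completed fails the run):
1. the straightedge lies flush along the board's front edge and the gauge hangs on the cleat, both let go (x of straightedge_c in the frame of board_front between -0.0215 and -0.014 m and y of straightedge_c in the frame of board_front between -0.13 and 0.13 m and z of straightedge_c in the frame of board_front between 0.012 and 0.024 m and angle between the y axis of straightedge_c and the y axis of board_front, either way round below 0.025 rad and angle between straightedge_c's own z axis and vertical below 0.05 rad and x of gauge_c in the frame of cleat between -0.046 and -0.034 m and y of gauge_c in the frame of cleat between -0.03 and 0.03 m and z of gauge_c in the frame of cleat between 0.018 and 0.03 m and angle between gauge_c's own z axis and vertical below 0.1 rad and angle between the x axis of gauge_c and the x axis of cleat, either way round below 0.1 rad and contact force between the fingers and anything else below 0.1 N), for 0.3 s.
2. every load hook present hangs on a pin with its latch shut (((x of pin1 in the frame of load1_c between -0.026 and 0.026 m and y of pin1 in the frame of load1_c between -0.01 and 0.01 m and z of pin1 in the frame of load1_c between -0.006 and 0.016 m) or (x of pin2 in the frame of load1_c between -0.026 and 0.026 m and y of pin2 in the frame of load1_c between -0.01 and 0.01 m and z of pin2 in the frame of load1_c between -0.006 and 0.016 m) or (x of pin3 in the frame of load1_c between -0.026 and 0.026 m and y of pin3 in the frame of load1_c between -0.01 and 0.01 m and z of pin3 in the frame of load1_c between -0.006 and 0.016 m) or (x of pin4 in the frame of load1_c between -0.026 and 0.026 m and y of pin4 in the frame of load1_c between -0.01 and 0.01 m and z of pin4 in the frame of load1_c between -0.006 and 0.016 m)) and value of joint each of latch1, latch2, latch3, latch4 below 0.15 rad and angle between each of load1_c, load2_c, load3_c, load4_c's own z axis and vertical below 0.5 rad and ((x of pin1 in the frame of load2_c between -0.026 and 0.026 m and y of pin1 in the frame of load2_c between -0.01 and 0.01 m and z of pin1 in the frame of load2_c between -0.006 and 0.016 m) or (x of pin2 in the frame of load2_c between -0.026 and 0.026 m and y of pin2 in the frame of load2_c between -0.01 and 0.01 m and z of pin2 in the frame of load2_c between -0.006 and 0.016 m) or (x of pin3 in the frame of load2_c between -0.026 and 0.026 m and y of pin3 in the frame of load2_c between -0.01 and 0.01 m and z of pin3 in the frame of load2_c between -0.006 and 0.016 m) or (x of pin4 in the frame of load2_c between -0.026 and 0.026 m and y of pin4 in the frame of load2_c between -0.01 and 0.01 m and z of pin4 in the frame of load2_c between -0.006 and 0.016 m)) and ((x of pin1 in the frame of load3_c between -0.026 and 0.026 m and y of pin1 in the frame of load3_c between -0.01 and 0.01 m and z of pin1 in the frame of load3_c between -0.006 and 0.016 m) or (x of pin2 in the frame of load3_c between -0.026 and 0.026 m and y of pin2 in the frame of load3_c between -0.01 and 0.01 m and z of pin2 in the frame of load3_c between -0.006 and 0.016 m) or (x of pin3 in the frame of load3_c between -0.026 and 0.026 m and y of pin3 in the frame of load3_c between -0.01 and 0.01 m and z of pin3 in the frame of load3_c between -0.006 and 0.016 m) or (x of pin4 in the frame of load3_c between -0.026 and 0.026 m and y of pin4 in the frame of load3_c between -0.01 and 0.01 m and z of pin4 in the frame of load3_c between -0.006 and 0.016 m)) and ((x of pin1 in the frame of load4_c between -0.026 and 0.026 m and y of pin1 in the frame of load4_c between -0.01 and 0.01 m and z of pin1 in the frame of load4_c between -0.006 and 0.016 m) or (x of pin2 in the frame of load4_c between -0.026 and 0.026 m and y of pin2 in the frame of load4_c between -0.01 and 0.01 m and z of pin2 in the frame of load4_c between -0.006 and 0.016 m) or (x of pin3 in the frame of load4_c between -0.026 and 0.026 m and y of pin3 in the frame of load4_c between -0.01 and 0.01 m and z of pin3 in the frame of load4_c between -0.006 and 0.016 m) or (x of pin4 in the frame of load4_c between -0.026 and 0.026 m and y of pin4 in the frame of load4_c between -0.01 and 0.01 m and z of pin4 in the frame of load4_c between -0.006 and 0.016 m))), for 0.3 s.
At the end, for the whole second after the job is handed in: Straightedge flat, within 3.5 mm of the board's edge, parallel within 0.025 rad, centre within 130 mm of its middle. Gauge hung: within 6 mm of home, upright within 0.1 rad. Each load hook present: pin at its throat's roof (within 10 mm), latch shut (below 0.15 rad), upright within 0.5 rad (all of step 2 and x of straightedge_c in the frame of board_front between -0.0215 and -0.014 m and y of straightedge_c in the frame of board_front between -0.13 and 0.13 m and z of straightedge_c in the frame of board_front between 0.012 and 0.024 m and angle between the y axis of straightedge_c and the y axis of board_front, either way round below 0.025 rad and angle between straightedge_c's own z axis and vertical below 0.05 rad and x of gauge_c in the frame of cleat between -0.046 and -0.034 m and y of gauge_c in the frame of cleat between -0.03 and 0.03 m and z of gauge_c in the frame of cleat between 0.018 and 0.03 m and angle between gauge_c's own z axis and vertical below 0.1 rad and angle between the x axis of gauge_c and the x axis of cleat, either way round below 0.1 rad); the robot touches nothing.
It fails at once if a bystander (glue, spray can, timber block, tape, sticks, case or mug) is moved more than 60 mm (distance of any of glue_c, spray_c, pier_c, tape_c, sticks_c, case_c, mug_c from where it was at the start of the episode above 0.06 m).
Of load1, load2, load3, load4 only 3 to 4 are there at a start; the rules pass over those that are not, and their reading is None.
At some moment in a run one of straightedge, load1, load2, load3, load4 may be knocked a few centimetres aside while the robot is not near it.
It also fails if it takes over 200 s, if anything falls off the work surface, if the arm or the gripper's body presses on something with over 40 N, if the wrist force passes 120 N, or if a joint passes its speed limit or range.

## Working session

There is one attempt and no reset: what is moved stays moved. The work goes in short steps, Python scripts to look and compute and a tool call to move; the robot and the scene stay as the last step left them, time stands still between calls to the robot, and variables do not carry over. Pictures are saved under pics/ and viewed, at most 14 in all, crops included, and the job is handed in when it is done.

Besides the shell and the picture viewer there is one more tool, called after ">>>" as name(argument=value, ...) on one line, values as JSON. arm_command: Moves the arm, as the interface text tells. Its arguments: {"type":"object","properties":{"commands":{"type":"array","items":{"type":"array","items":{"type":"number"}}},"jaw":{"type":"number"},"force":{"type":"number"}},"required":["commands"]}

```bash
ls; mkdir -p pics; python3 - <<'E'
from plant import *
import cv2
o=get_obs(); print(o)
for n in ("scene","top"):
    c=camera(n); cv2.imwrite(f"pics/{n}0.png",cv2.cvtColor(c["image"],cv2.COLOR_RGB2BGR)); print(n,[c[k] for k in("fx","fy","cx","cy","k1")],c["R"],c["t"])
c=camera("wrist"); print(c["hand_eye"],c["fx"],c["k1"])
E
```

```text
pics
{'time_s': 0.0, 'joint_positions': array([ 1.06771256e+00,  3.81204538e-01,  1.29822365e+00,  1.75708539e-05,
        1.46359851e+00, -2.15292108e-01]), 'qd': array([-3.50225575e-05,  2.03495030e-03, -1.99881883e-03, -3.73111818e-04,
        1.80690597e-04, -1.33932411e-03]), 'joint_torque': array([-6.54933538e-04, -4.37935102e+01, -2.24559671e+01,  7.12912716e-02,
        3.51123163e-02, -8.25599523e-05]), 'position': array([0.15597172, 0.52714297, 0.2381457 ]), 'eef_rot': array([-4.50431836e-01, -3.10860763e+00,  2.09883804e-03]), 'ft_force': array([0.66816862, 0.66493928, 0.17517153]), 'wrist_torque': array([ 0.03392604,  0.03253009, -0.00140168]), 'gripper_force': 0.0, 'gripper_width': 0.08818820029364495}
scene [474.3232253514995, 474.3232253514995, 281.9781692844473, 210.1153459191775, -0.01699433986873449] [[-0.85405289  0.52018327 -0.00174011]
 [ 0.28769129  0.46954811 -0.83472049]
 [-0.43339056 -0.71339606 -0.55067112]] [ 0.364151   -0.05858355  1.63462466]
top [528.5888149961136, 528.5888149961136, 282.23402426504316, 209.61314135462857, -0.05079072825632805] [[ 0.019475   -0.99952287  0.02397392]
 [-0.98538125 -0.02324747 -0.16877007]
 [ 0.16924688 -0.02033666 -0.98536385]] [0.02731843 0.4986853  1.45616276]
[[ 1.00860416e-03 -9.49516447e-01 -3.13715635e-01  8.17344957e-02]
 [ 9.99999480e-01  9.11082134e-04  4.57472135e-04  7.08157265e-04]
 [-1.48556606e-04 -3.13715934e-01  9.49516872e-01 -1.45952972e-01]
 [ 0.00000000e+00  0.00000000e+00  0.00000000e+00  1.00000000e+00]] 326.1251593334824 -0.010244645505464448
```

View pics/top0.png

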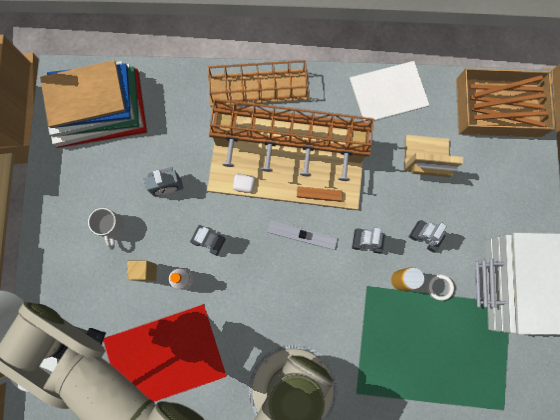

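View pics/scene0.png

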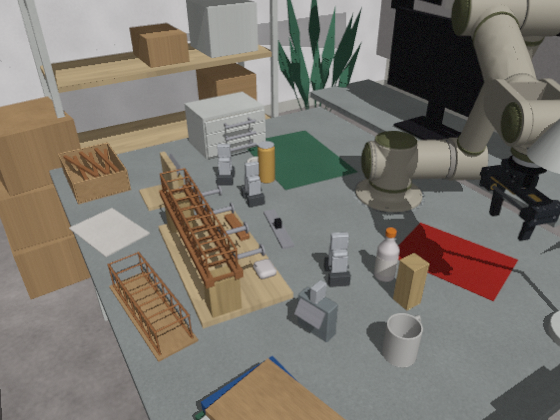

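```bash
cat > h.py <<'E'
from plant import *
import numpy as np, cv2
from scipy.spatial.transform import Rotation as Rn
from scipy.optimize import minimize
def B(x0,x1,y0,y1,z0,z1): return np.array([[x,y,z] for x in(x0,x1) for y in(y0,y1) for z in(z0,z1)])/1000
HOOK=[B(-28,28,20,42,0,36),B(-28,28,-42,-20,0,36),B(-20,20,13,25,36,97),B(-20,20,-25,-13,36,97),B(-20,20,-25,25,83,97),B(-22,22,-9,9,97,141)]
SE=[B(-18,18,-100,100,0,8),B(-10,10,-10,10,8,36)]
G=[B(-18,18,-45,45,0,100),B(-18,18,-9,9,100,140),np.array([[x,y,z] for y in(-35,35) for x,z in((18,92),(38,57),(18,88),(36,55))])/1000]
def shot(name,save=None):
    o=get_obs(); c=camera(name)
    if name=="wrist":
        T=np.eye(4);T[:3,:3]=Rn.from_rotvec(o["eef_rot"]).as_matrix();T[:3,3]=o["position"]
        M=np.linalg.inv(T@c["hand_eye"]); c["R"],c["t"]=M[:3,:3],M[:3,3]
    c["name"]=name
    if save: cv2.imwrite(f"pics/{save}.png",cv2.cvtColor(c["image"],cv2.COLOR_RGB2BGR))
    return c
def proj(c,X):
    p=np.atleast_2d(X)@np.array(c["R"]).T+c["t"]; s=p[:,:2]/p[:,2:]
    s=s*(1+c["k1"]*(s**2).sum(1,keepdims=True))
    return s*[c["fx"],c["fy"]]+[c["cx"],c["cy"]]
def back(c,uv,z):
    uv=np.atleast_2d(uv).astype(float); d=(uv-[c["cx"],c["cy"]])/[c["fx"],c["fy"]]; s=d.copy()
    for _ in range(8): s=d/(1+c["k1"]*(s**2).sum(1,keepdims=True))
    R=np.array(c["R"]); r=np.c_[s,np.ones(len(s))]@R; o=-R.T@c["t"]
    return o+r*((z-o[2])/r[:,2:])
def place(m,x,y,a,z=0):
    R=Rn.from_rotvec([0,0,a]).as_matrix(); return [b@R.T+[x,y,z] for b in m]
def sil(c,m,p,z=0):
    I=np.zeros((420,560),np.uint8)
    for b in place(m,*p,z):
        h=cv2.convexHull(np.round(proj(c,b)*16).astype(np.int32)); cv2.fillConvexPoly(I,h,1,shift=4)
    return I>0
def fit(views,m,p0,z=0,sig=2,yaws=None):
    """views: [(cam,mask)]; returns IoU-fit x,y,yaw"""
    bl=[(c,k,cv2.GaussianBlur(k.astype(np.float32),(0,0),sig)) for c,k in views]
    def cost(p):
        s=0
        for c,k,b in bl:
            q=cv2.GaussianBlur(sil(c,m,p,z).astype(np.float32),(0,0),sig); s+=np.abs(q-b).sum()/k.sum()
        return s
    best=None
    for a in (yaws if yaws is not None else [p0[2]]):
        q=[p0[0],p0[1],a]; S=np.array([q]+[np.add(q,d) for d in([.015,0,0],[0,.015,0],[0,0,.25])])
        r=minimize(cost,q,method="Nelder-Mead",options=dict(initial_simplex=S,maxiter=90,xatol=2e-4,fatol=1e-4))
        if best is None or r.fun<best.fun: best=r
    return best.x,best.fun/len(views)
def plan(pos,yaw=None,tilt0=True):
    """numbers to reach TCP pos, tool y axis along world yaw (mod pi, nearest); prints shift & turn for one command (scaled)"""
    o=get_obs(); R=Rn.from_rotvec(o["eef_rot"]); M=R.as_matrix()
    y0=np.arctan2(M[1,1],M[0,1]); a=y0 if yaw is None else y0+(yaw-y0+np.pi/2)%np.pi-np.pi/2
    y=np.array([np.cos(a),np.sin(a),0]); z=np.array([0,0,-1.]); T=np.c_[np.cross(y,z),y,z]
    d=M.T@(np.array(pos)-o["position"]); w=Rn.from_matrix(M.T@T).as_rotvec()
    print("shift",np.round(d/.5,3),"turn",np.round(w/.5,3),"dist",np.linalg.norm(d).round(3),"ang",np.round(np.linalg.norm(w),3),"j6 now",o["joint_positions"][5].round(2))
E
cat > a.py <<'E'
from h import *
C={n:shot(n) for n in("top","scene")}
for t,m in(("load1_c",HOOK),("gauge_c",G),("straightedge_c",SE)):
    D={n:cut_out(t,n) for n in C}
    for n in C: print(t,n,[(round(d["confidence"],2),d["extent"],int(d["pixels"].sum())) for d in D[n]])
    for d in D["top"]:
        if d["confidence"]<.4: continue
        u=np.argwhere(d["pixels"]).mean(0)[::-1]; p=back(C["top"],u,.05 if m is not SE else .005)[0]
        f,e=fit([(C["top"],d["pixels"])],m,[p[0],p[1],0],yaws=np.arange(0,6.2 if m is G else 3.1,.52))
        # pair with scene mask
        e2=None
        best=max(D["scene"],key=lambda q:(q["pixels"]&sil(C["scene"],m,f)).sum(),default=None)
        if best is not None and (best["pixels"]&sil(C["scene"],m,f)).sum()>50:
            g,e2=fit([(C["top"],d["pixels"]),(C["scene"],best["pixels"])],m,f,yaws=[f[2],f[2]+.4,f[2]-.4]); print("  joint",g.round(3),round(e2,3))
        print("  top",f.round(3),round(e,3))
for t in("board_front","pin1","cleat","glue_c","spray_c","pier_c","tape_c","sticks_c","case_c","mug_c"):
    D=cut_out(t,"top"); print(t,[(round(d["confidence"],2),d["extent"],int(d["pixels"].sum())) for d in D][:4])
c=C["top"]
print("board",back(c,[[208,193],[360,208]],.018))
E
python3 a.py
```

```text
load1_c top [(0.71, [406.3, 222.5, 444.0, 250.7], 671), (0.46, [209.1, 96.9, 374.5, 208.9], 12871), (0.44, [401.9, 134.7, 462.8, 176.2], 1838)]
load1_c scene [(0.67, [215.8, 141.7, 233.3, 186.8], 603)]
  joint [ 0.435 -0.378  2.677] 0.13
  top [ 0.434 -0.378  2.64 ] 0.133
  top [0.72  0.024 0.437] 0.944
  top [ 0.672 -0.381  1.593] 0.556
gauge_c top [(0.72, [144.2, 169.2, 183.0, 197.1], 830), (0.54, [208.2, 98.6, 372.8, 207.2], 13354)]
gauge_c scene [(0.74, [296.7, 279.2, 338.5, 341.3], 1706), (0.57, [254.2, 144.0, 274.0, 186.2], 675), (0.37, [159.1, 170.0, 294.0, 327.7], 10595)]
  joint [0.565 0.377 0.281] 0.098
  top [0.565 0.376 0.306] 0.061
  joint [0.717 0.197 3.987] 0.881
  top [0.737 0.019 5.675] 0.934
straightedge_c top [(0.63, [266.9, 220.9, 339.7, 246.4], 901), (0.43, [205.8, 97.5, 374.5, 209.0], 13611)]
straightedge_c scene [(0.74, [254.8, 261.3, 277.2, 278.8], 370), (0.71, [374.9, 230.1, 399.1, 283.2], 961)]
  top [ 0.433 -0.021 -0.226] 0.067
  top [0.673 0.049 0.022] 0.93
board_front [(0.85, [208.6, 97.8, 373.3, 212.6], 13496)]
pin1 [(0.77, [208.7, 101.3, 376.5, 210.3], 13813)]
cleat [(0.97, [404.4, 132.2, 465.3, 174.9], 1900)]
glue_c [(0.66, [171.1, 266.3, 195.6, 289.5], 453)]
spray_c [(0.82, [391.6, 271.2, 424.5, 291.5], 604), (0.53, [294.1, 187.4, 342.4, 201.6], 543)]
pier_c [(0.61, [124.2, 262.2, 154.5, 281.3], 576)]
tape_c [(0.91, [425.9, 275.5, 452.8, 302.8], 355)]
sticks_c [(0.62, [295.5, 188.2, 341.3, 203.4], 512), (0.49, [403.3, 135.2, 463.1, 174.2], 1853), (0.17, [208.7, 95.5, 375.8, 206.3], 13392)]
case_c [(0.85, [232.0, 175.2, 254.0, 192.4], 343)]
mug_c [(0.72, [88.5, 206.9, 120.9, 253.1], 953), (0.64, [208.2, 98.2, 371.7, 209.7], 13314)]
board [[ 0.54574482  0.25298414  0.018     ]
 [ 0.51216579 -0.18754839  0.018     ]]
```

```bash
python3 - <<'E'
from h import *
C={n:shot(n) for n in("top","scene")}
for t in("load2_c","load3_c","load4_c"):
    for n in C: print(t,n,[(round(d["confidence"],2),d["extent"]) for d in cut_out(t,n)])
plan([.40,.0,.26],1.345)
# crop gauge & cleat in scene/top
a=cv2.resize(C["scene"]["image"][270:350,280:360],(400,400),interpolation=2)
b=cv2.resize(C["top"]["image"][120:200,390:470],(400,400),interpolation=2)
cv2.imwrite("pics/crop1.png",cv2.cvtColor(np.hstack([a,b]),cv2.COLOR_RGB2BGR))
E
```

```text
load2_c top [(0.96, [353.6, 228.6, 386.6, 250.4]), (0.46, [402.7, 133.8, 460.8, 175.2])]
load2_c scene [(0.8, [240.2, 162.1, 264.5, 207.6]), (0.69, [380.9, 313.5, 427.2, 371.5])]
load3_c top [(0.34, [424.3, 274.0, 453.1, 303.2])]
load3_c scene [(0.62, [255.1, 261.4, 272.6, 279.6])]
load4_c top [(0.79, [190.0, 225.2, 226.1, 251.8]), (0.41, [86.2, 209.2, 123.9, 252.8])]
load4_c scene [(0.93, [321.4, 232.9, 351.5, 284.3])]
shift [-0.767 -0.873 -0.043] turn [ 0.     0.    -0.124] dist 0.581 ang 0.062 j6 now -0.22
```

View pics/crop1.png

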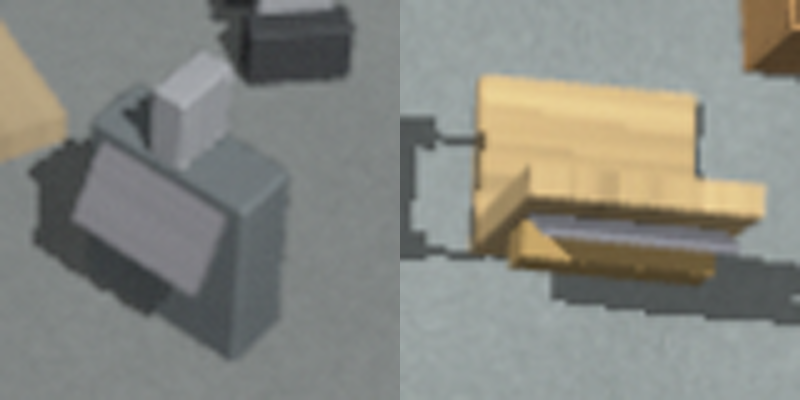

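>>> arm_command(commands=[[-0.256,-0.291,-0.014,0,0,0],[-0.256,-0.291,-0.014,0,0,0],[-0.256,-0.291,-0.014,0,0,0],[-0.256,-0.291,-0.014,0,0,0],[-0.256,-0.291,-0.014,0,0,0]], jaw=0.6, force=20)

```text
time_s: 1.95
position: [0.239, 0.3484, 0.2462]
eef_rot: [0.458, 3.107, -0.0]
ft_force: [-0.1, 0.3, -0.6]
gripper_width: 0.0529
gripper_force: 0.0
```

>>> arm_command(commands=[[-0.256,-0.291,-0.014,0,0,0],[-0.256,-0.291,-0.014,0,0,0],[-0.256,-0.291,-0.014,0,0,0],[-0.256,-0.291,-0.014,0,0,0],[-0.256,-0.291,-0.014,0,0,0]])

```text
time_s: 2.45
position: [0.3211, 0.1726, 0.2531]
eef_rot: [0.461, 3.106, -0.0]
ft_force: [0.4, -0.6, 0.2]
gripper_width: 0.0526
gripper_force: 0.0
```

>>> arm_command(commands=[[-0.256,-0.291,-0.014,0,0,-0.124],[-0.256,-0.291,-0.014,0,0,-0.124],[-0.256,-0.291,-0.014,0,0,-0.124],[-0.256,-0.291,-0.014,0,0,-0.124],[-0.256,-0.291,-0.014,0,0,-0.124]])

```text
time_s: 2.95
position: [0.4026, -0.0029, 0.2596]
eef_rot: [0.36, 3.12, -0.001]
ft_force: [0.6, 0.3, 0.6]
gripper_width: 0.0527
gripper_force: 0.0
```

```bash
python3 - <<'E'
from h import *
o=get_obs();print(o["time_s"],o["position"],o["eef_rot"])
c=shot("wrist","w1")
D=cut_out("straightedge_c","wrist"); print([(d["confidence"],d["extent"]) for d in D])
if D: print(fit([(c,D[0]["pixels"])],SE,[.433,-.021,-.226]))
E
```

```text
2.95 [ 0.40256081 -0.00288077  0.25962756] [ 3.60076006e-01  3.12024533e+00 -7.63121331e-04]
[(0.95, [193.2, 178.7, 356.0, 209.7])]
(array([ 0.43200388, -0.01752774, -0.22919506]), np.float64(0.025477562401041383))
```

View pics/w1.png

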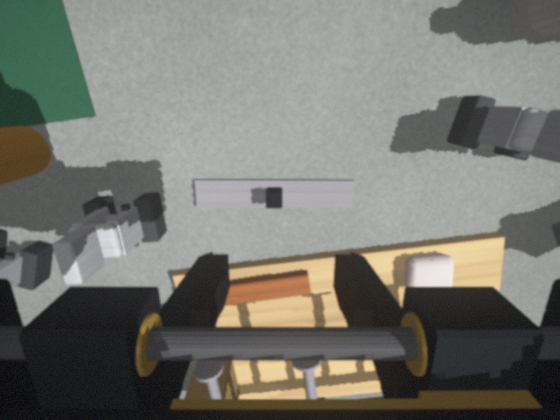

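```bash
cat >> h.py <<'E'
def edge(c,cols,rmin,rmax,z=.018):
    hsv=cv2.cvtColor(c["image"],cv2.COLOR_RGB2HSV); m=(hsv[...,1]>60)&(hsv[...,0]>8)&(hsv[...,0]<30)
    P=[]
    for u in cols:
        r=np.flatnonzero(m[rmin:rmax,u]&m[rmin+2:rmax+2,u]&m[rmin+5:rmax+5,u])
        if len(r): P.append([u,rmin+r[0]])
    X=back(c,P,z)[:,:2]
    for _ in range(4):
        k=np.polyfit(X[:,1],X[:,0],1); r=np.abs(np.polyval(k,X[:,1])-X[:,0]); X=X[r<max(.0015,1.5*np.median(r))]
    return k,r.max(),X  # x=k0*y+k1
E
python3 - <<'E'
from h import *
c=shot("wrist"); k,r,X=edge(c,range(180,500,4),220,300); print(k,r,len(X),"yaw",-np.arctan(k[0]), "ends", X[[0,-1]])
print("corners",back(c,[[173,271],[505,238]],.018))
f=np.array([.432,-.0175]); plan([*f,.06],1.3416); 
E
```

```text
[0.09938144 0.52023471] 0.0011600357375716186 61 yaw -0.0990561749553498 ends [[ 0.5056569  -0.15625166]
 [ 0.54505498  0.24842399]]
corners [[ 0.50093334 -0.17016117  0.018     ]
 [ 0.55176749  0.26496369  0.018     ]]
shift [-0.071 -0.022  0.399] turn [ 0.001 -0.001  0.008] dist 0.203 ang 0.004 j6 now -1.64
```

>>> arm_command(commands=[[-0.071,-0.022,0.1,0,0,0.008],[-0.071,-0.022,0.2,0,0,0.008],[-0.071,-0.022,0.3,0,0,0.008],[-0.071,-0.022,0.4,0,0,0.008],[-0.071,-0.022,0.4,0,0,0.008]])

```text
time_s: 3.6
position: [0.43, -0.0162, 0.056]
eef_rot: [-0.355, -3.114, -0.003]
ft_force: [0.1, -0.4, 0.3]
gripper_width: 0.0531
gripper_force: 0.0
```

```bash
python3 - <<'E'
from h import *
c=shot("wrist","w2")
D=cut_out("straightedge_c","wrist"); print([(d["confidence"],d["extent"]) for d in D])
if D: print(fit([(c,D[0]["pixels"])],SE,[.432,-.018,-.229]))
k,r,X=edge(c,range(100,460,4),240,400); print(k,r,len(X),"yaw",-np.arctan(k[0]), "ends", X[[0,-1]])
ct=shot("top"); cv2.flip
ct["image"]=ct["image"][::-1].copy()
def bk(): 
    hsv=cv2.cvtColor(ct["image"],cv2.COLOR_RGB2HSV)
hsv=cv2.cvtColor(ct["image"][::-1],cv2.COLOR_RGB2HSV); m=(hsv[...,1]>60)&(hsv[...,0]>8)&(hsv[...,0]<30)
P=[]
for u in range(212,358,2):
    r=np.flatnonzero(m[150:215,u]); 
    if len(r): P.append([u,150+r[-1]+.5])
Y=back(ct,P,0.0)[:,:2]
for _ in range(4):
    k=np.polyfit(Y[:,1],Y[:,0],1); r=np.abs(np.polyval(k,Y[:,1])-Y[:,0]); Y=Y[r<max(.002,1.5*np.median(r))]
print("top",k,len(Y),-np.arctan(k[0]))
plan([.432,-.0175,.012],1.3416)
E
```

```text
[(0.71, [118.1, 206.5, 439.4, 270.5]), (0.4, [182.6, 318.9, 540.3, 400.3])]
(array([ 0.43229959, -0.01853075, -0.23648134]), np.float64(0.06701600178027069))
[0.21713529 0.5275337 ] 0.0010496732339847492 46 yaw -0.21381621178215723 ends [[ 0.5061674  -0.09712905]
 [ 0.53383138  0.02636966]]
top [0.09308295 0.52948798] 37 -0.09281550452286977
shift [ 0.    -0.001  0.095] turn [ 0.    -0.002  0.003] dist 0.048 ang 0.002 j6 now -1.66
```

View pics/w2.png

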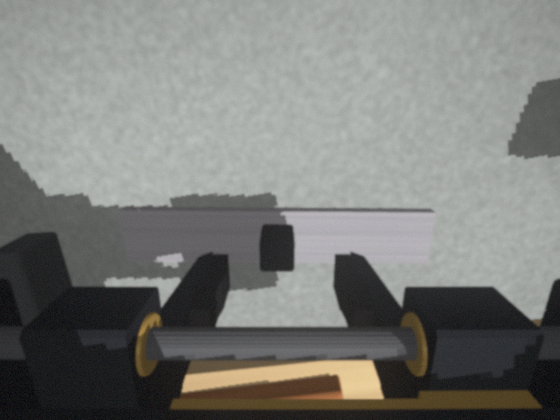

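>>> arm_command(commands=[[0,-0.001,0.04,0,0,0.003],[0,-0.001,0.08,0,0,0.003],[0,-0.001,0.086,0,0,0.003],[0,-0.001,0.088,0,0,0.003],[0,-0.001,0.088,0,0,0.003]])

```text
time_s: 4.25
position: [0.4331, -0.0192, 0.0169]
eef_rot: [0.361, 3.119, -0.001]
ft_force: [0.1, -0.3, -0.0]
gripper_width: 0.0527
gripper_force: 0.0
```

>>> arm_command(commands=[[0,0,0,0,0,0],[0,0,0,0,0,0],[0,0,0,0,0,0],[0,0,0,0,0,0],[0,0,0,0,0,0]], jaw=0)

```text
time_s: 4.75
position: [0.4325, -0.0194, 0.0159]
eef_rot: [0.363, 3.12, -0.0]
ft_force: [-0.1, -0.7, 2.4]
gripper_width: 0.0197
gripper_force: 20.0
```

>>> arm_command(commands=[[0,0,-0.04,0,0,0],[0,0,-0.06,0,0,0],[0,0,-0.06,0,0,0],[0,0,-0.06,0,0,0],[0,0,-0.06,0,0,0]])

```text
time_s: 5.25
position: [0.4321, -0.0193, 0.0452]
eef_rot: [-0.362, -3.12, -0.0]
ft_force: [-0.5, -0.2, -3.0]
gripper_width: 0.02
gripper_force: 20.0
```

```bash
python3 - <<'E'
from h import *
o=get_obs()
a=-.097; n=np.array([np.cos(a),np.sin(a)]); y=np.array([-np.sin(a),np.cos(a)])
mid=np.array([.524,.045]);print(mid)
# along-edge position: y offset of -0.03 from middle; stand-off 8mm
for gap in(.006,-.002):
    p=mid+n*(-.018-gap)+y*(-.045); print(p); plan([*p,o["position"][2]],a+np.pi/2)
E
```

```text
[0.524 0.045]
[0.49575466 0.00253589]
shift [-0.114  0.072 -0.   ] turn [ 0.    -0.002 -0.269] dist 0.067 ang 0.134 j6 now -1.66
[0.50371705 0.0017611 ]
shift [-0.13   0.074 -0.   ] turn [ 0.    -0.002 -0.269] dist 0.075 ang 0.134 j6 now -1.66
```

>>> arm_command(commands=[[-0.131,0.076,0,0,0,-0.269],[-0.131,0.076,0,0,0,-0.269],[-0.131,0.076,0,0,0,-0.269],[-0.131,0.076,0.02,0,0,-0.269],[-0.131,0.076,0.02,0,0,-0.269]])

```text
time_s: 5.75
position: [0.503, 0.0027, 0.034]
eef_rot: [-0.152, -3.134, -0.001]
ft_force: [-0.6, 0.2, -1.7]
gripper_width: 0.0197
gripper_force: 20.0
```

```bash
python3 - <<'E'
from h import *
print(get_obs()["position"],get_obs()["eef_rot"])
c=shot("wrist","w3")
k,r,X=edge(c,list(range(20,120,3))+list(range(440,550,3)),180,320,z=0); print(k,r,len(X),"yaw",-np.arctan(k[0]), "ends", X[[0,-1]])
E
```

```text
[0.50304472 0.00273243 0.03398559] [-1.52437488e-01 -3.13365702e+00 -1.06268827e-03]
[0.1003492  0.52794164] 0.0004570015187519427 52 yaw -0.10001438802100882 ends [[ 0.51179088 -0.16257278]
 [ 0.54463781  0.16892071]]
```

View pics/w3.png

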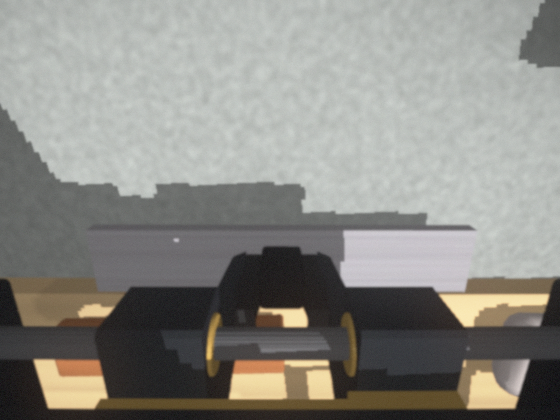

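>>> arm_command(commands=[[0,0,0.02,0,0,-0.006],[0,0,0.034,0,0,-0.006],[0,0,0.035,0,0,-0.006],[0,0,0.035,0,0,-0.006],[-0.005,0,0.035,0,0,-0.006]])

```text
time_s: 6.3
position: [0.5073, 0.0024, 0.0184]
eef_rot: [-0.147, -3.138, 0.0]
ft_force: [0.1, 0.5, -2.5]
gripper_width: 0.0197
gripper_force: 20.0
```

>>> arm_command(commands=[[-0.005,0,0,0,0,0],[-0.009,0,0,0,0,0],[-0.011,0,0,0,0,0],[-0.012,0,0,0,0,0],[-0.012,0,0,0,0,0]], force=8)

```text
time_s: 6.8
position: [0.5114, 0.0022, 0.0181]
eef_rot: [-0.147, -3.133, -0.001]
ft_force: [-8.2, 0.7, 3.1]
gripper_width: 0.02
gripper_force: 8.0
```

```bash
python3 - <<'E'
from h import *
print(get_obs()["position"],get_obs()["eef_rot"],get_obs()["ft_force"])
c=shot("wrist","w4")
k,r,X=edge(c,list(range(20,85,3))+list(range(480,550,3)),180,320,z=0); print(k,r,len(X),"yaw",-np.arctan(k[0]))
D=cut_out("straightedge_c","wrist"); print([(d["confidence"],d["extent"]) for d in D])
E
```

```text
[0.51143085 0.00220832 0.01812468] [-1.46651659e-01 -3.13316594e+00 -7.90199802e-04] [-8.23940029  0.6626365   3.09569455]
[0.09986368 0.52797031] 0.00043138841477063927 46 yaw -0.09953368430690203
[(0.68, [82.8, 221.3, 478.7, 306.3])]
```

>>> arm_command(commands=[[0,0,0.002,0,0,0],[0,0,0.004,0,0,0],[0,0,0.004,0,0,0],[0.002,0,0.004,0,0,0],[0.002,0,0.004,0,0,0]])

```text
time_s: 7.4
position: [0.5116, 0.0022, 0.0163]
eef_rot: [-0.147, -3.136, -0.001]
ft_force: [-6.1, 1.1, 1.5]
gripper_width: 0.0199
gripper_force: 8.0
```

>>> arm_command(commands=[[0,0,0,0,0,0],[0,0,0,0,0,0],[0,0,0,0,0,0],[0,0,-0.01,0,0,0],[0,0,-0.03,0,0,0]], jaw=0.5)

```text
time_s: 7.9
position: [0.5123, 0.0019, 0.0315]
eef_rot: [-0.147, -3.137, -0.0]
ft_force: [0.3, 0.4, 0.1]
gripper_width: 0.0438
gripper_force: 0.0
```

>>> arm_command(commands=[[0,0,-0.1,0,0,0],[0.1,0,-0.2,0,0,0],[0.1,0,-0.3,0,0,0],[0.1,0,-0.4,0,0,0],[0.1,0,-0.45,0,0,0]])

```text
time_s: 8.4
position: [0.4618, 0.0068, 0.2602]
eef_rot: [0.147, 3.135, -0.001]
ft_force: [0.9, -0.3, -0.1]
gripper_width: 0.0443
gripper_force: 0.0
```

```bash
python3 - <<'E'
from h import *
print(get_obs()["position"])
c=shot("wrist","w5")
k,r,X=edge(c,list(range(20,540,4)),150,320,z=0); print(k,r,len(X),"yaw",-np.arctan(k[0]))
D=cut_out("straightedge_c","wrist"); print([(d["confidence"],d["extent"]) for d in D])
if D: print(fit([(c,D[0]["pixels"])],SE,[.511,.002,-.1]))
f=[.565,.377];plan([f[0]-.03,f[1]-.0,.30],.28+np.pi/2)
E
```

```text
[0.46182885 0.00679927 0.26015877]
[0.08908128 0.53248719] 0.0013987851641806825 62 yaw -0.08884675887840897
[(0.87, [201.2, 191.7, 363.9, 219.7])]
(array([ 0.50929634,  0.00351491, -0.0918792 ]), np.float64(0.03666817564508828))
shift [-0.073  0.751 -0.076] turn [-0.008  0.022 -0.747] dist 0.379 ang 0.374 j6 now -1.72
```

View pics/w5.png

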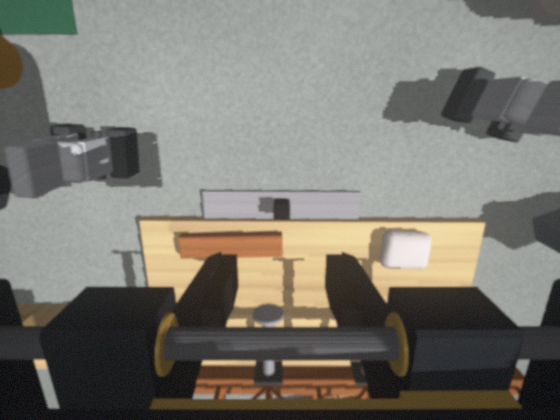

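>>> arm_command(commands=[[-0.037,0.375,-0.038,0,0,0],[-0.037,0.375,-0.038,0,0,0],[-0.037,0.375,-0.038,0,0,0],[-0.037,0.375,-0.038,0,0,0],[-0.037,0.375,-0.038,0,0,0]])

```text
time_s: 9.0
position: [0.4984, 0.1953, 0.2751]
eef_rot: [0.14, 3.138, 0.001]
ft_force: [-0.2, -1.3, -0.3]
gripper_width: 0.044
gripper_force: 0.0
```

>>> arm_command(commands=[[-0.037,0.375,-0.038,0,0,-0.747],[-0.037,0.375,-0.038,0,0,-0.747],[-0.037,0.375,-0.038,0,0,-0.747],[-0.037,0.375,-0.038,0,0,-0.747],[-0.037,0.375,-0.038,0,0,-0.747]])

```text
time_s: 9.5
position: [0.5344, 0.3796, 0.293]
eef_rot: [0.443, -3.109, -0.0]
ft_force: [0.6, -0.0, 0.2]
gripper_width: 0.0439
gripper_force: 0.0
```

```bash
python3 - <<'E'
from h import *
print(get_obs()["position"])
c=shot("wrist","w6")
D=cut_out("gauge_c","wrist"); print([(d["confidence"],d["extent"]) for d in D])
if D:
    f,e=fit([(c,D[0]["pixels"])],G,[.565,.377,.28],yaws=[.1,.28,.45]); print(f,e)
    plan([*f[:2],.16],f[2]+np.pi/2)
E
```

```text
[0.53442214 0.37958906 0.29297821]
[(0.55, [233.1, 170.4, 312.3, 234.6])]
[0.56397727 0.37878041 0.30469267] 0.07336262819823644
shift [-0.058 -0.011  0.267] turn [-0.001 -0.003 -0.049] dist 0.137 ang 0.025 j6 now -1.42
```

View pics/w6.png

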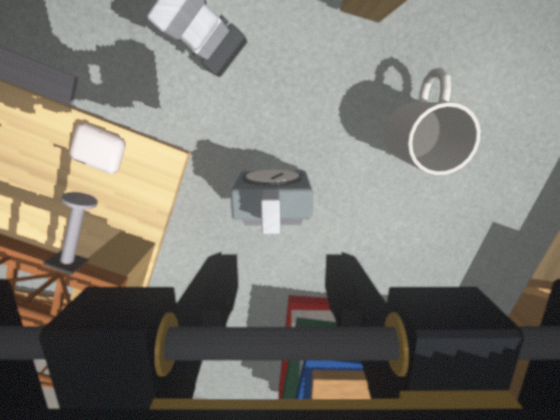

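>>> arm_command(commands=[[-0.058,-0.011,0.05,0,0,-0.03],[-0.058,-0.011,0.1,0,0,-0.03],[-0.058,-0.011,0.18,0,0,-0.03],[-0.058,-0.011,0.26,0,0,-0.03],[-0.058,-0.011,0.26,0,0,-0.03]])

```text
time_s: 10.1
position: [0.5621, 0.3764, 0.1591]
eef_rot: [0.456, -3.098, 0.005]
ft_force: [-0.3, -0.7, -0.4]
gripper_width: 0.0439
gripper_force: 0.0
```

```bash
python3 - <<'E'
from h import *
o=get_obs();print(o["position"],o["eef_rot"])
c=shot("wrist","w7")
P=place(G,.564,.3788,.295); print("tab proj",proj(c,P[1]).round(0).tolist())
D=cut_out("gauge_c","wrist"); print([(d["confidence"],d["extent"]) for d in D])
if D:
    f,e=fit([(c,D[0]["pixels"])],G,[.564,.3788,.295]); print(f,e)
plan([.564,.3788,.106],.295+np.pi/2)
E
```

```text
[0.56211274 0.37637027 0.15914776] [ 0.45649384 -3.09769468  0.00495932]
tab proj [[269.0, 205.0], [267.0, 227.0], [296.0, 205.0], [300.0, 227.0], [270.0, 255.0], [268.0, 285.0], [296.0, 255.0], [299.0, 285.0]]
[(0.81, [216.5, 171.2, 346.9, 283.6])]
[0.56431275 0.37800753 0.28312185] 0.05764203346863361
shift [0.    0.002 0.119] turn [-0.     0.001 -0.003] dist 0.06 ang 0.002 j6 now -1.45
```

View pics/w7.png

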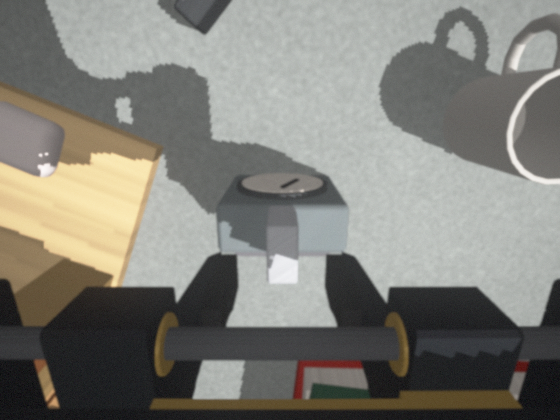

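>>> arm_command(commands=[[0,0.002,0.04,0,0,0],[0,0.002,0.08,0,0,0],[0,0.002,0.1,0,0,0],[0,0.002,0.105,0,0,0],[0,0.002,0.105,0,0,0]])

```text
time_s: 10.7
position: [0.5642, 0.3802, 0.1133]
eef_rot: [-0.461, 3.106, 0.001]
ft_force: [-0.4, 0.4, 0.3]
gripper_width: 0.0444
gripper_force: 0.0
```

>>> arm_command(commands=[[0,0,0,0,0,0],[0,0,0,0,0,0],[0,0,0,0,0,0],[0,0,0,0,0,0],[0,0,0,0,0,0]], jaw=0, force=30)

```text
time_s: 11.2
position: [0.5639, 0.38, 0.1121]
eef_rot: [-0.461, 3.107, -0.001]
ft_force: [0.7, -1.5, 1.7]
gripper_width: 0.0176
gripper_force: 29.8
```

>>> arm_command(commands=[[0,0,-0.08,0,0,0],[0,0,-0.18,0,0,0],[0,0,-0.28,0,0,0],[0,0,-0.38,0,0,0],[0,0,-0.46,0,0,0]])

```text
time_s: 11.7
position: [0.5631, 0.3802, 0.3445]
eef_rot: [-0.462, 3.106, 0.001]
ft_force: [0.4, 0.6, -3.3]
gripper_width: 0.018
gripper_force: 29.8
```

```bash
python3 - <<'E'
from h import *
o=get_obs();print(o["position"],o["gripper_width"],o["ft_force"])
c=shot("top"); d=cut_out("cleat","top")[0]
# post box 130 wide x134 tall, thickness unknown; hull incl base
print(d["extent"])
# post top front edge pixel estimate from crop: scale 5, offset (390,120)
print(back(c,[[390+525/5,120+208/5],[390+765/5,120+213/5]],.134), back(c,[[390+510/5-0,120+265/5],[390+715/5,120+280/5]],.085))
plan([.48,.05,.36]); plan([.56,-.37,.36],-.1+np.pi/2)
E
```

```text
[0.56314994 0.38020532 0.34445442] 0.0179936113713182 [ 0.44973029  0.55326254 -3.32072874]
[402.5, 132.1, 461.4, 175.3]
[[ 0.63002802 -0.54295966  0.134     ]
 [ 0.63130815 -0.67971524  0.134     ]] [[ 0.61000148 -0.55408628  0.085     ]
 [ 0.60463616 -0.67383488  0.085     ]]
shift [ 0.353 -0.584 -0.029] turn [ 0.003  0.02  -0.   ] dist 0.341 ang 0.01 j6 now -1.45
shift [ 0.444 -1.434 -0.031] turn [0.007 0.02  0.79 ] dist 0.751 ang 0.395 j6 now -1.45
```

```bash
python3 - <<'E'
from h import *
c=shot("top")
print(back(c,[[415,161.6],[463,162.6]],.134), back(c,[[412,173],[453,176]],.085))
E
```

```text
[[ 0.62354114 -0.31951922  0.134     ]
 [ 0.62454366 -0.45282287  0.134     ]] [[ 0.6036293  -0.32387287  0.085     ]
 [ 0.59814004 -0.44085809  0.085     ]]
```

>>> arm_command(commands=[[0.177,-0.292,-0.014,0,0,0],[0.177,-0.292,-0.014,0,0,0],[0.177,-0.292,-0.014,0,0,0],[0.177,-0.292,-0.014,0,0,0],[0.177,-0.292,-0.014,0,0,0]])

```text
time_s: 12.35
position: [0.5204, 0.2124, 0.347]
eef_rot: [0.456, -3.104, 0.001]
ft_force: [0.8, 0.3, -3.4]
gripper_width: 0.0178
gripper_force: 30.0
```

>>> arm_command(commands=[[0.177,-0.292,-0.014,0,0,0.79],[0.177,-0.292,-0.014,0,0,0.79],[0.177,-0.292,-0.014,0,0,0.79],[0.177,-0.292,-0.014,0,0,0.79],[0.177,-0.292,-0.014,0,0,0.79]])

```text
time_s: 12.85
position: [0.4787, 0.0479, 0.3542]
eef_rot: [-0.162, -3.134, -0.0]
ft_force: [0.4, -0.2, -3.1]
gripper_width: 0.0175
gripper_force: 30.0
```

```bash
python3 - <<'E'
from h import *
o=get_obs();print(o["position"],o["eef_rot"])
plan([.50,-.36,.36],-.1+np.pi/2)
E
```

```text
[0.47867364 0.04793495 0.35416977] [-1.61779332e-01 -3.13431467e+00 -3.65580670e-04]
shift [-0.126 -0.807 -0.012] turn [ 0.    -0.006 -0.006] dist 0.409 ang 0.004 j6 now -1.61
```

>>> arm_command(commands=[[-0.063,-0.404,-0.006,0,0,0],[-0.063,-0.404,-0.006,0,0,0],[-0.063,-0.404,-0.006,0,0,0],[-0.063,-0.404,-0.006,0,0,0],[-0.063,-0.404,-0.006,0,0,0]])

```text
time_s: 13.35
position: [0.4911, -0.1583, 0.3561]
eef_rot: [-0.163, -3.134, -0.002]
ft_force: [-0.2, 1.1, -4.6]
gripper_width: 0.0177
gripper_force: 30.0
```

>>> arm_command(commands=[[-0.063,-0.404,-0.006,0,0,0],[-0.063,-0.404,-0.006,0,0,0],[-0.063,-0.404,-0.006,0,0,0],[-0.063,-0.404,-0.006,0,0,0],[-0.063,-0.404,-0.006,0,0,0]])

```text
time_s: 13.85
position: [0.5022, -0.3626, 0.3577]
eef_rot: [-0.162, -3.134, -0.005]
ft_force: [-0.3, 0.6, -4.2]
gripper_width: 0.0176
gripper_force: 29.9
```

```bash
python3 - <<'E'
from h import *
o=get_obs();print(o["position"],o["eef_rot"])
c=shot("wrist","w8")
for t in("cleat","gauge_c"): print([(d["confidence"],d["extent"]) for d in cut_out(t,"wrist")])
E
```

```text
[ 0.50218248 -0.36260815  0.35769089] [-0.16175281 -3.13373621 -0.00474135]
[]
[(0.74, [198.5, 184.5, 361.9, 329.0])]
```

View pics/w8.png

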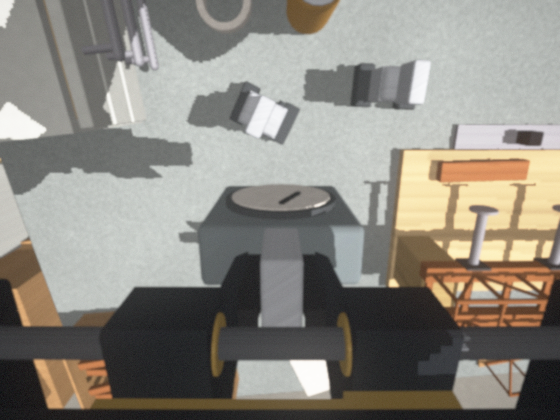

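>>> arm_command(commands=[[-0.263,0.335,0,0,0,0],[-0.263,0.335,0,0,0,0],[-0.263,0.335,0,0,0,0],[-0.263,0.335,0,0,0,0],[-0.263,0.335,0,0,0,0]])

```text
time_s: 14.5
position: [0.6517, -0.1984, 0.3612]
eef_rot: [-0.145, -3.138, -0.003]
ft_force: [-0.4, -0.1, -5.3]
gripper_width: 0.018
gripper_force: 30.0
```

```bash
python3 - <<'E'
from h import *
o=get_obs();print(o["position"],o["eef_rot"])
c=shot("wrist","w9"); np.save("w9.npy",dict(R=c["R"],t=c["t"],fx=c["fx"],fy=c["fy"],cx=c["cx"],cy=c["cy"],k1=c["k1"]))
cv2.imwrite("pics/w9c.png",cv2.cvtColor(cv2.resize(c["image"][100:310,0:280],(800,600),interpolation=2),cv2.COLOR_RGB2BGR))
print([(d["confidence"],d["extent"]) for d in cut_out("cleat","wrist")])
E
```

```text
[ 0.6517244  -0.19837967  0.36118139] [-1.44848988e-01 -3.13814735e+00 -2.91624978e-03]
[(0.69, [65.3, 139.3, 209.5, 224.0])]
```

View pics/w9c.png

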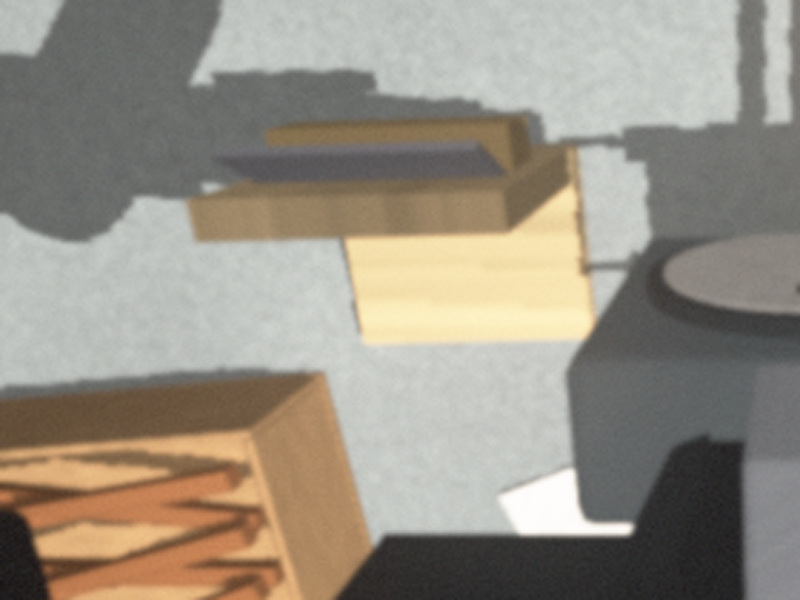

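```bash
python3 - <<'E'
from h import *
c=np.load("w9.npy",allow_pickle=True).item()
def rep(n,uv,z):
    P=back(c,uv,z); d=P[0]-P[1]; print(n,P.round(4).tolist(),"len",np.linalg.norm(d).round(4),"yaw",-np.arctan2(d[0],d[1]).round(3),"mid",P.mean(0).round(4))
rep("front",[[66.5,169.3],[176,166.1]],.134)
rep("back",[[69,184.4],[177.8,181.2]],.134)
rep("liptip",[[76.3,155.3],[168.7,150]],.127)
o=get_obs();M=Rn.from_rotvec(o["eef_rot"]).as_matrix();print("tool y yaw",np.arctan2(-M[0,1],M[1,1]))
E
```

```text
front [[0.6241, -0.4454, 0.134], [0.6322, -0.3175, 0.134]] len 0.1282 yaw 3.078 mid [ 0.6281 -0.3815  0.134 ]
back [[0.642, -0.4478, 0.134], [0.6501, -0.3188, 0.134]] len 0.1293 yaw 3.079 mid [ 0.646  -0.3833  0.134 ]
liptip [[0.6099, -0.4338, 0.127], [0.6139, -0.3247, 0.127]] len 0.1092 yaw 3.105 mid [ 0.6119 -0.3793  0.127 ]
tool y yaw -0.09461834043909763
```

```bash
python3 - <<'E'
from h import *
plan([.584,-.379,.25],-.055+np.pi/2)
E
```

```text
shift [ 0.098 -0.366  0.222] turn [ 0.001 -0.001 -0.079] dist 0.22 ang 0.04 j6 now -1.95
```

>>> arm_command(commands=[[0.098,-0.12,0,0,0,-0.079],[0.098,-0.22,0,0,0,-0.079],[0.098,-0.32,0.05,0,0,-0.079],[0.098,-0.366,0.13,0,0,-0.079],[0.098,-0.366,0.2,0,0,-0.079]])

```text
time_s: 15.1
position: [0.5799, -0.3866, 0.2626]
eef_rot: [0.102, 3.137, -0.006]
ft_force: [1.1, -1.4, -4.9]
gripper_width: 0.0177
gripper_force: 29.9
```

>>> arm_command(commands=[[0,0,0,0,0,0],[0,0,0,0,0,0],[0,0,0,0,0,0],[0,0,0,0,0,0],[0,0,0,0,0,0]])

```text
time_s: 15.6
position: [0.5825, -0.3819, 0.264]
eef_rot: [0.094, 3.138, -0.003]
ft_force: [-0.2, 0.2, -4.3]
gripper_width: 0.0181
gripper_force: 30.0
```

```bash
python3 - <<'E'
from h import *
print(get_obs()["position"]); plan([.584,-.379,.175],-.055+np.pi/2)
c=shot("top"); s=shot("scene")
a=cv2.resize(c["image"][120:200,390:470],(400,400),interpolation=2);b=cv2.resize(s["image"][130:210,130:210],(400,400),interpolation=2)
cv2.imwrite("pics/crop2.png",cv2.cvtColor(np.hstack([a,b]),cv2.COLOR_RGB2BGR))
E
```

```text
[ 0.58245341 -0.38193915  0.26400479]
shift [-0.002  0.006  0.178] turn [-0.004  0.005 -0.009] dist 0.089 ang 0.006 j6 now -2.26
```

View pics/crop2.png

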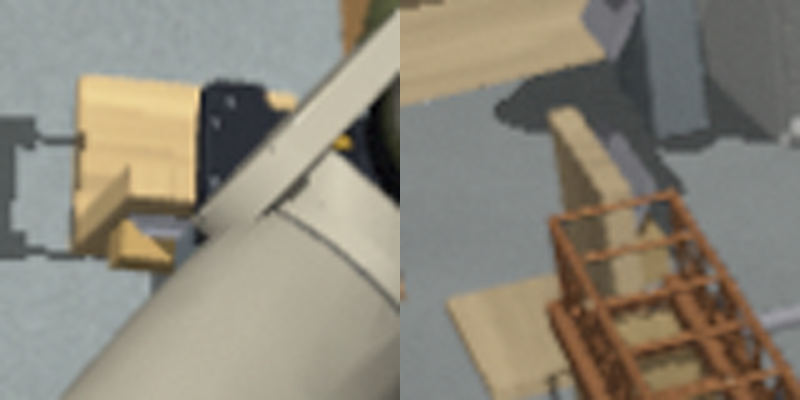

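>>> arm_command(commands=[[-0.002,0.006,0.04,0,0,-0.009],[-0.002,0.006,0.08,0,0,-0.009],[-0.002,0.006,0.11,0,0,-0.009],[-0.002,0.006,0.13,0,0,-0.009],[-0.002,0.006,0.13,0,0,-0.009]])

```text
time_s: 16.2
position: [0.5828, -0.3793, 0.1957]
eef_rot: [-0.088, -3.139, -0.002]
ft_force: [0.4, 0.2, -2.8]
gripper_width: 0.0177
gripper_force: 30.0
```

>>> arm_command(commands=[[0,0,0.01,0,0,0],[0,0,0.02,0,0,0],[0,0,0.03,0,0,0],[0,0,0.04,0,0,0],[0,0,0.04,0,0,0]])

```text
time_s: 16.7
position: [0.5828, -0.3795, 0.176]
eef_rot: [-0.088, -3.139, -0.002]
ft_force: [0.1, -0.3, -4.0]
gripper_width: 0.0178
gripper_force: 30.0
```

```bash
python3 - <<'E'
from h import *
o=get_obs();print(o["position"],o["ft_force"],o["wrist_torque"]); plan([.587,-.379,.160],-.055+np.pi/2)
E
```

```text
[ 0.58283558 -0.37946704  0.17597275] [ 0.10178199 -0.29059804 -4.011716  ] [-0.03482683  0.06618402 -0.00734259]
shift [-0.008  0.001  0.032] turn [ 0.002 -0.002 -0.003] dist 0.017 ang 0.002 j6 now -2.26
```

>>> arm_command(commands=[[-0.003,0,0.008,0,0,0],[-0.005,0,0.014,0,0,0],[-0.007,0,0.02,0,0,0],[-0.008,0,0.026,0,0,0],[-0.008,0,0.026,0,0,0]])

```text
time_s: 17.2
position: [0.5873, -0.3799, 0.1638]
eef_rot: [0.089, 3.14, -0.0]
ft_force: [3.0, 0.2, -3.8]
gripper_width: 0.0179
gripper_force: 30.0
```

>>> arm_command(commands=[[0,0,0.002,0,0,0],[0,0,0.004,0,0,0],[0,0,0.006,0,0,0],[0,0,0.006,0,0,0],[0,0,0.006,0,0,0]])

```text
time_s: 17.7
position: [0.5878, -0.38, 0.1633]
eef_rot: [0.088, 3.137, -0.004]
ft_force: [2.9, 2.2, 8.1]
gripper_width: 0.0176
gripper_force: 30.0
```

>>> arm_command(commands=[[0,0,0,0,0,0],[0,0,0,0,0,0],[0,0,0,0,0,0],[0,0,0,0,0,0],[0,0,0,0,0,0]], jaw=0.5, force=15)

```text
time_s: 18.2
position: [0.587, -0.3799, 0.1607]
eef_rot: [-0.089, -3.14, -0.0]
ft_force: [-0.4, 0.9, 0.8]
gripper_width: 0.0442
gripper_force: 0.0
```

>>> arm_command(commands=[[0,0,-0.04,0,0,0],[0,0,-0.1,0,0,0],[0,0,-0.14,0,0,0],[0.05,0,-0.2,0,0,0],[0.15,0,-0.26,0,0,0]])

```text
time_s: 18.7
position: [0.5196, -0.3759, 0.2868]
eef_rot: [0.086, 3.14, 0.0]
ft_force: [0.4, -0.3, 1.0]
gripper_width: 0.0443
gripper_force: 0.0
```

>>> arm_command(commands=[[0.1,0,0,0,0,0],[0.1,0,0,0,0,0],[0.1,0,0,0,0,0],[0.1,0,0,0,0,0],[0.1,0,0,0,0,0]])

```text
time_s: 19.2
position: [0.4704, -0.3734, 0.2862]
eef_rot: [0.087, 3.14, 0.0]
ft_force: [0.2, 0.6, 0.3]
gripper_width: 0.0442
gripper_force: 0.0
```

```bash
python3 - <<'E'
from h import *
o=get_obs();print(o["position"])
c=shot("wrist","w10")
D=cut_out("gauge_c","wrist"); print([(d["confidence"],d["extent"]) for d in D])
if D: print(fit([(c,D[0]["pixels"])],G,[.588,-.38,-.055],z=.05))
for t in("load1_c","load2_c","load4_c"):
    for d in cut_out(t,"wrist")[:2]:
        if d["confidence"]<.5: continue
        u=np.argwhere(d["pixels"]).mean(0)[::-1]; p=back(c,u,.07)[0]
        f,e=fit([(c,d["pixels"])],HOOK,[p[0],p[1],0],yaws=np.arange(0,3.1,.52)); print(t,d["confidence"],d["extent"],f.round(3),round(e,3))
E
```

```text
[ 0.47039379 -0.37342633  0.28624083]
[(0.56, [239.5, 250.9, 326.9, 328.2])]
(array([ 0.58916733, -0.37873594, -0.05359968]), np.float64(0.17599587912087913))
load1_c 0.59 [235.5, 104.9, 317.5, 178.6] [ 0.435 -0.376  2.61 ] 0.094
load2_c 0.71 [368.4, 89.9, 482.7, 148.6] [ 0.417 -0.209 -0.16 ] 0.041
```

View pics/w10.png

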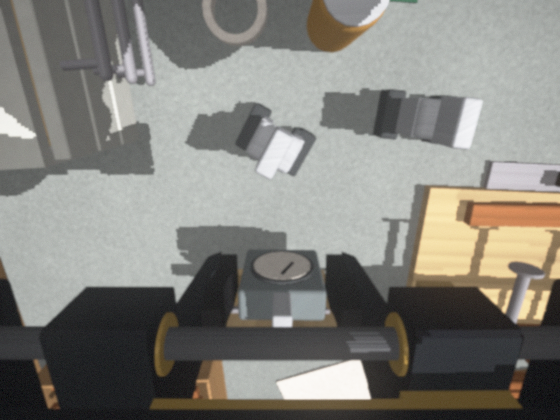

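```bash
python3 - <<'E'
from h import *
plan([.54,.04,.36],-.0985+np.pi/2)
ct=shot("top"); print(back(ct,[[228,163],[267,170],[306,173],[345,179]],.13).round(3))
E
```

```text
shift [-0.094  0.833 -0.147] turn [ 0.    -0.     0.085] dist 0.426 ang 0.043 j6 now -2.38
[[ 0.607  0.189  0.13 ]
 [ 0.59   0.083  0.13 ]
 [ 0.585 -0.022  0.13 ]
 [ 0.571 -0.128  0.13 ]]
```

>>> arm_command(commands=[[-0.047,0.416,-0.074,0,0,0],[-0.047,0.416,-0.074,0,0,0],[-0.047,0.416,-0.074,0,0,0],[-0.047,0.416,-0.074,0,0,0],[-0.047,0.416,-0.074,0,0,0]])

```text
time_s: 20.0
position: [0.505, -0.163, 0.3252]
eef_rot: [0.082, 3.138, -0.001]
ft_force: [-0.6, 0.6, 0.2]
gripper_width: 0.044
gripper_force: 0.0
```

>>> arm_command(commands=[[-0.047,0.416,-0.074,0,0,0.085],[-0.047,0.416,-0.074,0,0,0.085],[-0.047,0.416,-0.074,0,0,0.085],[-0.047,0.416,-0.074,0,0,0.085],[-0.047,0.416,-0.074,0,0,0.085]])

```text
time_s: 20.5
position: [0.5401, 0.0429, 0.3614]
eef_rot: [0.149, 3.136, 0.001]
ft_force: [-0.1, -0.2, -0.7]
gripper_width: 0.044
gripper_force: 0.0
```

```bash
python3 - <<'E'
from h import *
o=get_obs();print(o["position"])
c=shot("wrist","w11"); np.save("w11.npy",dict(pos=o["position"],rot=o["eef_rot"],R=c["R"],t=c["t"],fx=c["fx"],fy=c["fy"],cx=c["cx"],cy=c["cy"],k1=c["k1"]))
k,r,X=edge(c,list(range(60,540,4)),80,300,z=0); print(k,r,len(X),"yaw",-np.arctan(k[0]),X[[0,-1]])
E
```

```text
[0.54013142 0.0428872  0.36143365]
[0.09684239 0.52944281] 0.0013505642882657432 55 yaw -0.09654134038318139 [[ 0.5216178  -0.08058146]
 [ 0.55449152  0.25307634]]
```

View pics/w11.png

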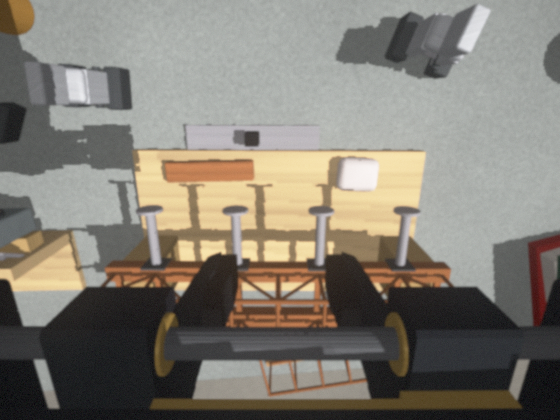

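```bash
python3 - <<'E'
from h import *
c=np.load("w11.npy",allow_pickle=True).item()
A=back(c,[[150.5,213],[236,213],[321,213],[406,213]],.133)[:,:2]; Bk=back(c,[[154.5,262],[237,262],[319.5,262],[402,262]],.130)[:,:2]
print(A.round(4).tolist(),Bk.round(4).tolist()); print("lens",np.linalg.norm(A-Bk,axis=1),"spac",np.linalg.norm(np.diff(A,axis=0),axis=1),np.linalg.norm(np.diff(Bk,axis=0),axis=1))
for P in(A,Bk): d=P[-1]-P[0]; print("yaw",-np.arctan2(d[0],d[1]),P.mean(0))
cr=back(c,[[136,152],[424,152]],.018)[:,:2]; print("corners",cr,np.linalg.norm(cr[1]-cr[0]),cr.mean(0))
a=-.0985; n=np.array([np.cos(a),np.sin(a)]); y=np.array([-np.sin(a),np.cos(a)])
mid=A.mean(0); s=y@mid
# edge point at that s: edge x=.1y+.5279
e=np.linalg.solve(np.array([[1,-.0985],[y[0],y[1]]]),[.528,s]); print("mid edge",e)
for t in(-157.5,-52.5,52.5,157.5): print("pin",(e+n*.094+y*t/1000).round(4))
E
```

```text
[[0.5749, -0.1192], [0.5847, -0.0155], [0.5944, 0.0875], [0.6041, 0.1907]] [[0.6424, -0.1302], [0.6523, -0.0239], [0.6623, 0.0822], [0.6725, 0.1885]]
lens [0.06836862 0.06816091 0.06814777 0.06837333] spac [0.10420989 0.10340728 0.10365207] [0.10674676 0.10654994 0.10679993]
yaw -0.09402847105350019 [0.58954269 0.03587097]
yaw -0.0941220639499972 [0.65739008 0.02912314]
corners [[ 0.51320898 -0.17208727]
 [ 0.55371217  0.25796249]] 0.43195290260981944 [0.53346058 0.04293761]
mid edge [0.5320925  0.04154819]
pin [ 0.6101 -0.1244]
pin [ 0.6205 -0.0199]
pin [0.6308 0.0845]
pin [0.6411 0.189 ]
```

```bash
cat > hk.py <<'E'
from h import *
import sys
def look(t,p0=None,dz=.0):
    c=shot("wrist"); D=cut_out(t,"wrist"); out=[]
    for d in D[:3]:
        if d["confidence"]<.4: continue
        u=np.argwhere(d["pixels"]).mean(0)[::-1]; p=back(c,u,.07)[0]
        f,e=fit([(c,d["pixels"])],HOOK,[p[0],p[1],0] if p0 is None else p0,yaws=np.arange(0,3.1,.52) if p0 is None else [p0[2],p0[2]+.25,p0[2]-.25])
        print(t,round(d["confidence"],2),np.round(d["extent"]),f.round(4),round(e,3)); out.append(f)
    return out
E
python3 - <<'E'
from hk import *
F=look("load4_c"); look("load2_c")
f=F[0]; a=f[2]
plan([f[0]-.03,f[1],.28],a+np.pi/2)
E
```

```text
load4_c 0.95 [382.   5. 485.  79.] [ 0.41    0.249  -0.4559] 0.103
load2_c 0.83 [ 25.  65. 135. 110.] [ 0.4188 -0.2059  3.007 ] 0.112
shift [0.36  0.388 0.16 ] turn [-0.001 -0.002  0.711] dist 0.277 ang 0.355 j6 now -1.62
```

>>> arm_command(commands=[[0.36,0.388,0.1,0,0,0.711],[0.36,0.388,0.1,0,0,0.711],[0.36,0.388,0.1,0,0,0.711],[0.36,0.388,0.1,0,0,0.711],[0.36,0.388,0.1,0,0,0.711]])

```text
time_s: 21.25
position: [0.3913, 0.2336, 0.314]
eef_rot: [0.712, 3.06, -0.0]
ft_force: [0.8, 1.2, -0.6]
gripper_width: 0.0441
gripper_force: 0.0
```

```bash
python3 - <<'E'
from hk import *
print(get_obs()["position"])
f=look("load4_c",[.41,.249,-.456])[0]
plan([f[0],f[1],.20],f[2]+np.pi/2)
E
```

```text
[0.39130988 0.23355393 0.31396421]
load4_c 0.67 [264. 147. 328. 215.] [ 0.4083  0.2517 -0.4568] 0.091
load4_c 0.47 [193. 250. 369. 399.] [0.3817 0.2177 0.8259] 1.253
shift [-0.021  0.046  0.227] turn [-0.002 -0.004  0.012] dist 0.116 ang 0.006 j6 now -0.84
```

>>> arm_command(commands=[[-0.021,0.046,0.09,0,0,0.012],[-0.021,0.046,0.18,0,0,0.012],[-0.021,0.046,0.227,0,0,0.012],[-0.021,0.046,0.227,0,0,0.012],[-0.021,0.046,0.227,0,0,0.012]])

```text
time_s: 21.85
position: [0.4127, 0.2489, 0.2018]
eef_rot: [0.719, 3.057, 0.0]
ft_force: [-0.3, -0.9, 0.0]
gripper_width: 0.0439
gripper_force: 0.0
```

```bash
python3 - <<'E'
from hk import *
print(get_obs()["position"])
f=look("load4_c",[.4083,.2517,-.457])[0]
plan([f[0],f[1],.105],f[2]+np.pi/2)
E
```

```text
[0.4127446  0.24894229 0.20180579]
load4_c 0.86 [231. 149. 322. 251.] [ 0.4071  0.252  -0.4294] 0.078
shift [ 0.013 -0.001  0.195] turn [ 0.004  0.005 -0.064] dist 0.098 ang 0.032 j6 now -0.81
```

>>> arm_command(commands=[[0.012,-0.001,0.08,0,0,-0.04],[0.012,-0.001,0.14,0,0,-0.04],[0.012,-0.001,0.18,0,0,-0.04],[0.012,-0.001,0.19,0,0,-0.04],[0.012,-0.001,0.19,0,0,-0.04]])

```text
time_s: 22.45
position: [0.4067, 0.2522, 0.1068]
eef_rot: [0.686, 3.065, 0.001]
ft_force: [0.4, 0.4, -0.2]
gripper_width: 0.0442
gripper_force: 0.0
```

>>> arm_command(commands=[[0,0,0,0,0,0],[0,0,0,0,0,0],[0,0,0,0,0,0],[0,0,0,0,0,0],[0,0,0,0,0,0]], jaw=0, force=40)

```text
time_s: 22.95
position: [0.4062, 0.2522, 0.1065]
eef_rot: [0.686, 3.065, 0.0]
ft_force: [-1.0, -1.8, 4.5]
gripper_width: 0.0177
gripper_force: 40.0
```

>>> arm_command(commands=[[0,0,-0.08,0,0,0],[0,0,-0.18,0,0,0],[0,0,-0.28,0,0,0],[0,0,-0.38,0,0,0],[0,0,-0.42,0,0,0]])

```text
time_s: 23.45
position: [0.4065, 0.2524, 0.3203]
eef_rot: [0.684, 3.06, 0.005]
ft_force: [0.6, -0.0, -2.5]
gripper_width: 0.0177
gripper_force: 40.0
```

```bash
python3 - <<'E'
from hk import *
o=get_obs();print(o["position"],o["ft_force"],o["gripper_width"])
c=shot("wrist")
for d in cut_out("load4_c","wrist")[:2]:
    print(d["confidence"],d["extent"])
    f,e=fit([(c,d["pixels"])],HOOK,[o["position"][0],o["position"][1],-.45],z=o["position"][2]-.107);print(f,e)
plan([.640,.189,.33],-.097+np.pi/2)
E
```

```text
[0.40650411 0.25243829 0.320314  ] [ 0.60479789 -0.04302042 -2.46118094] 0.01773423603763895
0.96 [215.4, 177.4, 340.4, 327.6]
[ 0.40256938  0.25499488 -0.45031557] 0.36778523371769833
shift [-0.476  0.084 -0.021] turn [ 0.006  0.009 -0.686] dist 0.242 ang 0.343 j6 now -0.82
```

>>> arm_command(commands=[[-0.476,0.084,-0.021,0,0,-0.686],[-0.476,0.084,-0.021,0,0,-0.686],[-0.476,0.084,-0.021,0,0,-0.686],[-0.476,0.084,-0.021,0,0,-0.686],[-0.476,0.084,-0.021,0,0,-0.686]])

```text
time_s: 24.05
position: [0.6412, 0.1876, 0.3229]
eef_rot: [-0.154, -3.133, 0.001]
ft_force: [-0.1, 1.0, -3.7]
gripper_width: 0.0178
gripper_force: 40.0
```

>>> arm_command(commands=[[0,0,0,0,0,0],[0,0,0,0,0,0],[0,0,0,0,0,0],[0,0,0,0,0,0],[0,0,0,0,0,0]])

```text
time_s: 24.55
position: [0.6384, 0.1893, 0.3271]
eef_rot: [0.151, 3.137, 0.0]
ft_force: [-0.6, 0.1, -2.9]
gripper_width: 0.0179
gripper_force: 40.0
```

```bash
python3 - <<'E'
from hk import *
o=get_obs();print(o["position"],o["ft_force"])
plan([.638,.189,.22],-.097+np.pi/2)
c=shot("wrist","w12"); print("pin ends proj (P4,P3,P2,P1):",[proj(c,[[p[0]-.036,p[1]+.0035,.13],[p[0]+.036,p[1]-.0035,.13]]).round(0).tolist() for p in((.64,.189),(.6295,.0845),(.619,-.02))])
# disc detection for P3: bright disc; report gray profile
g=cv2.cvtColor(c["image"],cv2.COLOR_RGB2HSV); m=(g[...,1]<45)
q=proj(c,[.6295-.036,.088,.13])[0].round().astype(int); r0=max(q[1]-30,0); c0=max(q[0]-40,0)
W=m[r0:r0+60,c0:c0+80].astype(np.uint8); n,l,s,ce=cv2.connectedComponentsWithStats(W); print(q,[(s[i].tolist(),(ce[i]+[c0,r0]).round(1).tolist()) for i in range(1,n) if s[i,4]>40])
E
```

```text
[0.63844038 0.18926141 0.32708893] [-0.62616402  0.12990427 -2.94097503]
shift [ 0.001 -0.001  0.214] turn [0.    0.001 0.001] dist 0.107 ang 0.001 j6 now -1.36
pin ends proj (P4,P3,P2,P1): [[[280.0, 147.0], [280.0, 212.0]], [[180.0, 146.0], [186.0, 212.0]], [[80.0, 146.0], [92.0, 211.0]]]
[180 146] [([24, 27, 31, 33, 457], [180.0, 155.8])]
```

>>> arm_command(commands=[[0.001,0,0.06,0,0,0],[0.001,0,0.12,0,0,0],[0.001,0,0.17,0,0,0],[0.001,0,0.21,0,0,0],[0.001,0,0.21,0,0,0]])

```text
time_s: 25.1
position: [0.6375, 0.1888, 0.2189]
eef_rot: [-0.152, -3.133, 0.001]
ft_force: [-0.7, -0.8, -3.2]
gripper_width: 0.0178
gripper_force: 40.0
```

>>> arm_command(commands=[[0,0,0.02,0,0,0],[0,0,0.04,0,0,0],[0,0,0.06,0,0,0],[0,0,0.08,0,0,0],[0,0,0.08,0,0,0]])

```text
time_s: 25.6
position: [0.6388, 0.1894, 0.1804]
eef_rot: [-0.152, -3.137, -0.002]
ft_force: [1.2, 4.9, -2.7]
gripper_width: 0.0176
gripper_force: 40.0
```

```bash
python3 - <<'E'
from hk import *
o=get_obs();print(o["position"],o["ft_force"],o["wrist_torque"])
E
```

```text
[0.63875247 0.18935405 0.18040624] [ 1.20425164  4.92531286 -2.66970327] [ 1.05544437 -0.26646285  0.04314657]
```

>>> arm_command(commands=[[0,0,0.012,0,0,0],[0,0,0.024,0,0,0],[0,0,0.034,0,0,0],[0,0,0.04,0,0,0],[0,0,0.04,0,0,0]])

```text
time_s: 26.1
position: [0.6384, 0.1883, 0.1605]
eef_rot: [-0.153, -3.136, 0.002]
ft_force: [0.6, -0.1, -2.6]
gripper_width: 0.0176
gripper_force: 40.0
```

>>> arm_command(commands=[[0,0,0.002,0,0,0],[0,0,0.004,0,0,0],[0,0,0.004,0,0,0],[0,0,0.004,0,0,0],[0,0,0.004,0,0,0]])

```text
time_s: 26.6
position: [0.6389, 0.1887, 0.1597]
eef_rot: [0.153, 3.137, -0.0]
ft_force: [-0.3, -0.6, -0.5]
gripper_width: 0.0177
gripper_force: 40.0
```

>>> arm_command(commands=[[0,0,0.002,0,0,0],[0,0,0.004,0,0,0],[0,0,0.004,0,0,0],[0,0,0.004,0,0,0],[0,0,0.002,0,0,0]])

```text
time_s: 27.1
position: [0.6389, 0.1887, 0.1596]
eef_rot: [0.153, 3.136, -0.0]
ft_force: [-0.8, -0.6, 0.5]
gripper_width: 0.0175
gripper_force: 40.0
```

>>> arm_command(commands=[[0,0,0,0,0,0],[0,0,0,0,0,0],[0,0,0,0,0,0],[0,0,0,0,0,0],[0,0,0,0,0,0]], jaw=0.5)

```text
time_s: 27.6
position: [0.6388, 0.1888, 0.1583]
eef_rot: [-0.153, -3.138, -0.0]
ft_force: [-0.5, -0.4, 0.1]
gripper_width: 0.0441
gripper_force: 0.0
```

>>> arm_command(commands=[[0,0,-0.06,0,0,0],[0,0,-0.14,0,0,0],[0,0,-0.24,0,0,0],[0.1,0,-0.3,0,0,0],[0.2,0,-0.32,0,0,0]])

```text
time_s: 28.1
position: [0.5481, 0.1975, 0.3185]
eef_rot: [0.154, 3.133, 0.001]
ft_force: [0.2, 1.4, 0.9]
gripper_width: 0.0439
gripper_force: 0.0
```

```bash
python3 - <<'E'
from hk import *
o=get_obs();print(o["position"])
c=shot("wrist","w13")
for d in cut_out("load4_c","wrist")[:2]:
    f,e=fit([(c,d["pixels"])],HOOK,[.638,.189,-.097],z=.053);print(d["confidence"],d["extent"],f,e)
D=cut_out("straightedge_c","wrist")
if D: print(D[0]["confidence"],fit([(c,D[0]["pixels"])],SE,[.51,.003,-.095]))
plan([.42,-.207,.30],-.15+np.pi/2)
E
```

```text
[0.54805641 0.19750352 0.31845186]
0.74 [244.2, 218.5, 311.9, 311.8] [0.64021614 0.18928418 0.00691319] 0.14095521248427012
0.38 [499.1, 0.0, 558.4, 91.9] [ 0.65312901  0.18904877 -0.09778497] 2.118356710436562
0.6 (array([ 0.5090121 ,  0.0041103 , -0.09824236]), np.float64(0.020043658461182938))
shift [ 0.173 -0.831  0.036] turn [0.002 0.005 0.108] dist 0.425 ang 0.054 j6 now -1.33
```

>>> arm_command(commands=[[0.1,-0.415,0.01,0,0,0],[0.1,-0.415,0.01,0,0,0],[0.1,-0.415,0.01,0,0,0],[0.1,-0.415,0.01,0,0,0],[0.1,-0.415,0.01,0,0,0]])

```text
time_s: 28.75
position: [0.4775, -0.0077, 0.3109]
eef_rot: [-0.159, -3.137, 0.001]
ft_force: [-0.4, 1.6, 0.9]
gripper_width: 0.0436
gripper_force: 0.0
```

>>> arm_command(commands=[[0.11,-0.415,0.026,0,0,0.108],[0.11,-0.415,0.026,0,0,0.108],[0.11,-0.415,0.026,0,0,0.108],[0.11,-0.415,0.026,0,0,0.108],[0.11,-0.415,0.026,0,0,0.108]])

```text
time_s: 29.25
position: [0.4024, -0.209, 0.2975]
eef_rot: [-0.244, -3.131, -0.0]
ft_force: [0.2, 0.5, 0.3]
gripper_width: 0.044
gripper_force: 0.0
```

```bash
python3 - <<'E'
from hk import *
print(get_obs()["position"])
f=look("load2_c")[0]
plan([f[0],f[1],.20],f[2]+np.pi/2)
E
```

```text
[ 0.40238775 -0.20900652  0.2975359 ]
load2_c 0.66 [249. 156. 318. 221.] [ 0.4153 -0.207  -0.1754] 0.078
load2_c 0.63 [314. 217. 560. 395.] [0.5695 0.0495 3.039 ] 0.633
shift [-0.024  0.004  0.195] turn [ 0.001 -0.002  0.041] dist 0.098 ang 0.021 j6 now -2.15
```

>>> arm_command(commands=[[-0.024,0.004,0.09,0,0,0.041],[-0.024,0.004,0.17,0,0,0.041],[-0.024,0.004,0.195,0,0,0.041],[-0.024,0.004,0.195,0,0,0.041],[-0.024,0.004,0.195,0,0,0.041]])

```text
time_s: 29.85
position: [0.4161, -0.2046, 0.2014]
eef_rot: [0.268, 3.129, -0.0]
ft_force: [0.5, 0.5, 0.6]
gripper_width: 0.0443
gripper_force: 0.0
```

```bash
python3 - <<'E'
from hk import *
print(get_obs()["position"])
f=look("load2_c",[.4153,-.207,-.175])[0]
plan([f[0],f[1],.105],f[2]+np.pi/2)
E
```

```text
[ 0.41611885 -0.20463837  0.20142991]
load2_c 0.9 [234. 156. 321. 256.] [ 0.4161 -0.2072 -0.1289] 0.097
shift [-0.    -0.004  0.194] turn [-0.002  0.004 -0.084] dist 0.097 ang 0.042 j6 now -2.11
```

>>> arm_command(commands=[[0,-0.004,0.08,0,0,-0.04],[0,-0.004,0.14,0,0,-0.04],[0,-0.004,0.18,0,0,-0.04],[0,-0.004,0.19,0,0,-0.04],[0,-0.004,0.19,0,0,-0.04]])

```text
time_s: 30.45
position: [0.4152, -0.2072, 0.1064]
eef_rot: [0.238, 3.132, -0.001]
ft_force: [-0.3, -0.4, -0.8]
gripper_width: 0.0439
gripper_force: 0.0
```

>>> arm_command(commands=[[0,0,0,0,0,0],[0,0,0,0,0,0],[0,0,0,0,0,0],[0,0,0,0,0,0],[0,0,0,0,0,0]], jaw=0, force=40)

```text
time_s: 30.95
position: [0.4152, -0.2075, 0.1064]
eef_rot: [0.238, 3.131, -0.002]
ft_force: [-1.3, -2.3, 4.5]
gripper_width: 0.0178
gripper_force: 40.0
```

>>> arm_command(commands=[[0,0,-0.08,0,0,0],[0,0,-0.18,0,0,0],[0,0,-0.28,0,0,0],[0,0,-0.38,0,0,0],[0,0,-0.44,0,0,0]])

```text
time_s: 31.45
position: [0.4147, -0.2067, 0.3289]
eef_rot: [0.238, 3.13, -0.002]
ft_force: [0.1, -0.8, -6.7]
gripper_width: 0.0173
gripper_force: 40.0
```

```bash
python3 - <<'E'
from hk import *
o=get_obs();print(o["position"],o["ft_force"],o["gripper_width"])
plan([.617,-.020,.33],-.097+np.pi/2)
E
```

```text
[ 0.41472519 -0.20670547  0.32890031] [ 0.07868809 -0.7855482  -6.7191    ] 0.01733928292203084
shift [-0.344  0.43  -0.002] turn [-0.003  0.005 -0.109] dist 0.275 ang 0.055 j6 now -2.14
```

>>> arm_command(commands=[[-0.172,0.215,-0.004,0,0,0],[-0.172,0.215,-0.004,0,0,0],[-0.172,0.215,-0.004,0,0,0],[-0.172,0.215,-0.004,0,0,0],[-0.172,0.215,-0.004,0,0,0]])

```text
time_s: 31.95
position: [0.5159, -0.113, 0.3266]
eef_rot: [-0.235, -3.13, -0.001]
ft_force: [-0.6, 0.0, -6.3]
gripper_width: 0.0175
gripper_force: 40.0
```

>>> arm_command(commands=[[-0.172,0.215,0,0,0,-0.109],[-0.172,0.215,0,0,0,-0.109],[-0.172,0.215,0,0,0,-0.109],[-0.172,0.215,0,0,0,-0.109],[-0.172,0.215,0,0,0,-0.109]])

```text
time_s: 32.45
position: [0.617, -0.0211, 0.3269]
eef_rot: [-0.153, -3.135, 0.0]
ft_force: [0.3, -0.5, -5.4]
gripper_width: 0.0178
gripper_force: 39.9
```

>>> arm_command(commands=[[0,0,0,0,0,0],[0,0,0,0,0,0],[0,0,0,0,0,0],[0,0,0,0,0,0],[0,0,0,0,0,0]])

```text
time_s: 32.95
position: [0.6172, -0.0207, 0.328]
eef_rot: [0.153, 3.138, -0.0]
ft_force: [0.7, 0.0, -5.9]
gripper_width: 0.0176
gripper_force: 39.9
```

```bash
python3 - <<'E'
from hk import *
o=get_obs();print(o["position"],o["ft_force"])
plan([.617,-.020,.22],-.097+np.pi/2)
E
```

```text
[ 0.61720084 -0.02072336  0.3280211 ] [ 0.66966413  0.04783912 -5.87752104]
shift [0.001 0.001 0.216] turn [-0.     0.    -0.001] dist 0.108 ang 0.001 j6 now -1.7
```

Same descent, stopping to check forces.

>>> arm_command(commands=[[0.001,0.001,0.06,0,0,0],[0.001,0.001,0.12,0,0,0],[0.001,0.001,0.17,0,0,0],[0.001,0.001,0.212,0,0,0],[0.001,0.001,0.212,0,0,0]])

```text
time_s: 33.45
position: [0.6158, -0.0197, 0.219]
eef_rot: [-0.153, -3.132, -0.002]
ft_force: [0.9, 1.0, -6.1]
gripper_width: 0.0178
gripper_force: 39.9
```

>>> arm_command(commands=[[0,0,0.02,0,0,0],[0,0,0.04,0,0,0],[0,0,0.06,0,0,0],[0,0,0.08,0,0,0],[0,0,0.08,0,0,0]])

```text
time_s: 33.95
position: [0.6168, -0.0193, 0.1807]
eef_rot: [-0.152, -3.137, -0.003]
ft_force: [-0.1, 4.4, -3.3]
gripper_width: 0.0176
gripper_force: 40.0
```

>>> arm_command(commands=[[0,0,0.012,0,0,0],[0,0,0.024,0,0,0],[0,0,0.034,0,0,0],[0,0,0.042,0,0,0],[0,0,0.042,0,0,0]])

```text
time_s: 34.45
position: [0.6167, -0.0204, 0.1609]
eef_rot: [-0.153, -3.137, 0.001]
ft_force: [-2.0, -0.2, -1.6]
gripper_width: 0.0179
gripper_force: 39.9
```

>>> arm_command(commands=[[0,0,0.002,0,0,0],[0,0,0.004,0,0,0],[0,0,0.006,0,0,0],[0,0,0.006,0,0,0],[0,0,0.003,0,0,0]])

```text
time_s: 34.95
position: [0.6167, -0.0203, 0.1608]
eef_rot: [0.153, 3.137, -0.002]
ft_force: [-3.2, -0.6, -0.9]
gripper_width: 0.0175
gripper_force: 39.9
```

>>> arm_command(commands=[[0,0,0.003,0,0,0],[0,0,0.005,0,0,0],[0,0,0.005,0,0,0],[0,0,0.003,0,0,0],[0,0,0,0,0,0]])

```text
time_s: 35.45
position: [0.6167, -0.0203, 0.1608]
eef_rot: [0.153, 3.137, -0.002]
ft_force: [-3.7, -0.1, 0.2]
gripper_width: 0.0172
gripper_force: 39.9
```

>>> arm_command(commands=[[0,0,0,0,0,0],[0,0,0,0,0,0],[0,0,0,0,0,0],[0,0,0,0,0,0],[0,0,0,0,0,0]], jaw=0.5)

```text
time_s: 35.95
position: [0.617, -0.0199, 0.1592]
eef_rot: [0.153, 3.138, 0.0]
ft_force: [0.2, -0.3, 0.3]
gripper_width: 0.0441
gripper_force: 0.0
```

>>> arm_command(commands=[[0,0,-0.06,0,0,0],[0,0,-0.14,0,0,0],[0,0,-0.24,0,0,0],[0.1,0,-0.3,0,0,0],[0.2,0,-0.32,0,0,0]])

```text
time_s: 36.45
position: [0.5261, -0.0113, 0.3193]
eef_rot: [0.152, 3.134, -0.001]
ft_force: [-0.6, -0.1, -0.5]
gripper_width: 0.0441
gripper_force: 0.0
```

```bash
python3 - <<'E'
from hk import *
o=get_obs();print(o["position"])
c=shot("wrist","w14")
for d in cut_out("load2_c","wrist")[:2]:
    f,e=fit([(c,d["pixels"])],HOOK,[.617,-.020,-.097],z=.053);print(d["confidence"],d["extent"],f,e)
D=cut_out("straightedge_c","wrist")
if D: print(D[0]["confidence"],fit([(c,D[0]["pixels"])],SE,[.51,.003,-.095]))
ct=shot("top")
for d in cut_out("load1_c","top")[:2]:
    print(d["confidence"],d["extent"],fit([(ct,d["pixels"])],HOOK,[.435,-.377,2.62],yaws=[2.4,2.62,2.9]))
plan([.41,-.35,.30],-.53+np.pi/2)
E
```

```text
[ 0.52609023 -0.01128312  0.31926159]
0.73 [245.7, 214.3, 315.9, 307.6] [ 0.61530639 -0.01921178 -0.06543355] 0.14762741847591507
0.93 (array([ 0.50934975,  0.00276403, -0.09988862]), np.float64(0.031949436853802395))
0.71 [401.9, 133.3, 467.1, 171.1] (array([ 0.40283398, -0.34352914,  3.50934285]), np.float64(1.4061135371179039))
shift [ 0.166 -0.697  0.034] turn [0.    0.001 0.865] dist 0.359 ang 0.433 j6 now -1.72
```

>>> arm_command(commands=[[0.083,-0.349,0.01,0,0,0],[0.083,-0.349,0.01,0,0,0],[0.083,-0.349,0.01,0,0,0],[0.083,-0.349,0.01,0,0,0],[0.083,-0.349,0.01,0,0,0]])

```text
time_s: 37.2
position: [0.4677, -0.1842, 0.3108]
eef_rot: [-0.16, -3.136, -0.001]
ft_force: [0.2, -0.1, 0.4]
gripper_width: 0.044
gripper_force: 0.0
```

>>> arm_command(commands=[[0.083,-0.349,0.024,0,0,0.865],[0.083,-0.349,0.024,0,0,0.865],[0.083,-0.349,0.024,0,0,0.865],[0.083,-0.349,0.024,0,0,0.865],[0.083,-0.349,0.024,0,0,0.865]])

```text
time_s: 37.7
position: [0.4093, -0.3532, 0.2984]
eef_rot: [-0.827, -3.029, -0.002]
ft_force: [0.6, 0.1, -0.2]
gripper_width: 0.0439
gripper_force: 0.0
```

```bash
python3 - <<'E'
from hk import *
print(get_obs()["position"])
F=look("load1_c")
plan([*F[0][:2],.20],F[0][2]+np.pi/2)
E
```

```text
[ 0.40926693 -0.35316772  0.29836763]
load1_c 0.63 [242. 170. 309. 245.] [ 0.4344 -0.3775  2.5814] 0.079
shift [-0.069 -0.023  0.199] turn [ 0.002 -0.002  0.061] dist 0.106 ang 0.031 j6 now -1.97
```

>>> arm_command(commands=[[-0.069,-0.023,0.09,0,0,0.05],[-0.069,-0.023,0.17,0,0,0.05],[-0.069,-0.023,0.199,0,0,0.05],[-0.069,-0.023,0.199,0,0,0.05],[-0.069,-0.023,0.199,0,0,0.05]])

```text
time_s: 38.3
position: [0.4345, -0.3769, 0.2017]
eef_rot: [0.857, 3.021, -0.001]
ft_force: [-0.4, 0.1, 0.1]
gripper_width: 0.0439
gripper_force: 0.0
```

```bash
python3 - <<'E'
from hk import *
print(get_obs()["position"])
F=look("load1_c",[.4344,-.3775,2.58])
plan([*F[0][:2],.105],F[0][2]+np.pi/2)
E
```

```text
[ 0.43453921 -0.37692998  0.20173368]
load1_c 0.64 [234. 153. 325. 254.] [ 0.4341 -0.3767  2.6078] 0.064
shift [0.002 0.001 0.195] turn [-0.002  0.006 -0.04 ] dist 0.097 ang 0.02 j6 now -1.94
```

>>> arm_command(commands=[[0.002,0.001,0.08,0,0,-0.03],[0.002,0.001,0.14,0,0,-0.03],[0.002,0.001,0.18,0,0,-0.03],[0.002,0.001,0.19,0,0,-0.03],[0.002,0.001,0.19,0,0,-0.03]])

```text
time_s: 38.9
position: [0.4332, -0.3769, 0.1065]
eef_rot: [0.837, 3.027, -0.001]
ft_force: [-0.2, 0.3, 0.4]
gripper_width: 0.0443
gripper_force: 0.0
```

>>> arm_command(commands=[[0,0,0,0,0,0],[0,0,0,0,0,0],[0,0,0,0,0,0],[0,0,0,0,0,0],[0,0,0,0,0,0]], jaw=0, force=40)

```text
time_s: 39.4
position: [0.4331, -0.3771, 0.1064]
eef_rot: [0.837, 3.027, -0.001]
ft_force: [-0.5, 0.6, 4.8]
gripper_width: 0.0177
gripper_force: 39.9
```

>>> arm_command(commands=[[0,0,-0.08,0,0,0],[0,0,-0.18,0,0,0],[0,0,-0.28,0,0,0],[0,0,-0.38,0,0,0],[0,0,-0.44,0,0,0]])

```text
time_s: 39.9
position: [0.4327, -0.3766, 0.3288]
eef_rot: [0.837, 3.026, -0.003]
ft_force: [0.1, -0.4, -6.3]
gripper_width: 0.0177
gripper_force: 39.9
```

```bash
python3 - <<'E'
from hk import *
o=get_obs();print(o["position"],o["ft_force"],o["gripper_width"])
plan([.607,-.1245,.33],-.097+np.pi/2)
E
```

```text
[ 0.4327452  -0.37659113  0.32884055] [ 0.12366433 -0.41267292 -6.33372353] 0.017669427164471768
shift [-0.04   0.612 -0.003] turn [-0.003  0.004 -0.885] dist 0.306 ang 0.443 j6 now -1.95
```

>>> arm_command(commands=[[-0.02,0.306,-0.004,0,0,0],[-0.02,0.306,-0.004,0,0,0],[-0.02,0.306,-0.004,0,0,0],[-0.02,0.306,-0.004,0,0,0],[-0.02,0.306,-0.004,0,0,0]])

```text
time_s: 40.4
position: [0.5203, -0.2494, 0.3266]
eef_rot: [-0.833, -3.026, -0.001]
ft_force: [-0.3, -0.0, -6.3]
gripper_width: 0.0176
gripper_force: 39.9
```

>>> arm_command(commands=[[-0.02,0.306,0,0,0,-0.885],[-0.02,0.306,0,0,0,-0.885],[-0.02,0.306,0,0,0,-0.885],[-0.02,0.306,0,0,0,-0.885],[-0.02,0.306,0,0,0,-0.885]])

```text
time_s: 40.9
position: [0.6072, -0.1249, 0.3266]
eef_rot: [-0.153, -3.136, -0.0]
ft_force: [1.0, 0.2, -6.3]
gripper_width: 0.0176
gripper_force: 39.9
```

>>> arm_command(commands=[[0,0,0,0,0,0],[0,0,0,0,0,0],[0,0,0,0,0,0],[0,0,0,0,0,0],[0,0,0,0,0,0]])

```text
time_s: 41.4
position: [0.6071, -0.1249, 0.3278]
eef_rot: [0.154, 3.138, -0.0]
ft_force: [-0.3, 0.4, -6.2]
gripper_width: 0.0179
gripper_force: 39.9
```

```bash
python3 - <<'E'
from hk import *
o=get_obs();print(o["position"],o["ft_force"])
plan([.607,-.1245,.22],-.097+np.pi/2)
E
```

```text
[ 0.60706382 -0.12493332  0.3277903 ] [-0.26972289  0.3582641  -6.23671122]
shift [0.    0.001 0.216] turn [-0.     0.    -0.002] dist 0.108 ang 0.001 j6 now -1.87
```

>>> arm_command(commands=[[0,0.001,0.06,0,0,0],[0,0.001,0.12,0,0,0],[0,0.001,0.17,0,0,0],[0,0.001,0.212,0,0,0],[0,0.001,0.212,0,0,0]])

```text
time_s: 41.9
position: [0.6062, -0.1237, 0.2188]
eef_rot: [-0.153, -3.132, -0.003]
ft_force: [-0.7, 0.5, -6.3]
gripper_width: 0.0178
gripper_force: 39.9
```

>>> arm_command(commands=[[0,0,0.02,0,0,0],[0,0,0.04,0,0,0],[0,0,0.06,0,0,0],[0,0,0.08,0,0,0],[0,0,0.08,0,0,0]])

```text
time_s: 42.4
position: [0.6071, -0.1232, 0.1804]
eef_rot: [-0.152, -3.136, -0.003]
ft_force: [2.5, 5.5, -6.3]
gripper_width: 0.0175
gripper_force: 40.0
```

>>> arm_command(commands=[[0,0,0.012,0,0,0],[0,0,0.024,0,0,0],[0,0,0.034,0,0,0],[0,0,0.042,0,0,0],[0,0,0.042,0,0,0]])

```text
time_s: 42.9
position: [0.6072, -0.1244, 0.1605]
eef_rot: [-0.153, -3.138, 0.001]
ft_force: [-0.2, 0.4, -5.6]
gripper_width: 0.0178
gripper_force: 39.9
```

>>> arm_command(commands=[[0,0,0.003,0,0,0],[0,0,0.006,0,0,0],[0,0,0.007,0,0,0],[0,0,0.007,0,0,0],[0,0,0.003,0,0,0]])

```text
time_s: 43.4
position: [0.6072, -0.1244, 0.1605]
eef_rot: [0.153, 3.137, -0.002]
ft_force: [-1.1, -0.8, -5.6]
gripper_width: 0.0177
gripper_force: 39.9
```

>>> arm_command(commands=[[0,0,0.004,0,0,0],[0,0,0.007,0,0,0],[0,0,0.01,0,0,0],[0,0,0.01,0,0,0],[0,0,0.01,0,0,0]])

```text
time_s: 43.9
position: [0.6078, -0.1243, 0.1601]
eef_rot: [0.152, 3.132, -0.005]
ft_force: [-13.7, 3.7, 36.0]
gripper_width: 0.0178
gripper_force: 40.0
```

>>> arm_command(commands=[[0,0,0,0,0,0],[0,0,0,0,0,0],[0,0,0,0,0,0],[0,0,0,0,0,0],[0,0,0,0,0,0]])

```text
time_s: 44.4
position: [0.6078, -0.1243, 0.1601]
eef_rot: [0.152, 3.132, -0.005]
ft_force: [-14.6, 4.8, 35.2]
gripper_width: 0.0174
gripper_force: 40.0
```

Seated firmly at the roof; back off, release, retreat.

>>> arm_command(commands=[[0,0,-0.003,0,0,0],[0,0,-0.007,0,0,0],[0,0,-0.007,0,0,0],[0,0,-0.007,0,0,0],[0,0,-0.007,0,0,0]])

```text
time_s: 44.9
position: [0.6076, -0.1243, 0.1602]
eef_rot: [0.153, 3.135, -0.002]
ft_force: [-8.2, 2.2, 14.8]
gripper_width: 0.0175
gripper_force: 40.0
```

>>> arm_command(commands=[[0,0,0,0,0,0],[0,0,0,0,0,0],[0,0,0,0,0,0],[0,0,0,0,0,0],[0,0,0,0,0,0]], jaw=0.5)

```text
time_s: 45.4
position: [0.6073, -0.1241, 0.1575]
eef_rot: [-0.153, -3.138, -0.0]
ft_force: [1.1, -0.4, 0.6]
gripper_width: 0.0441
gripper_force: 0.0
```

>>> arm_command(commands=[[0,0,-0.06,0,0,0],[0,0,-0.14,0,0,0],[0,0,-0.24,0,0,0],[0.1,0,-0.3,0,0,0],[0.2,0,-0.32,0,0,0]])

```text
time_s: 45.9
position: [0.5164, -0.1154, 0.3176]
eef_rot: [0.152, 3.134, -0.003]
ft_force: [0.4, -0.4, 1.0]
gripper_width: 0.0439
gripper_force: 0.0
```

>>> arm_command(commands=[[0.1,0.1,-0.05,0,0,0],[0.2,0.15,-0.05,0,0,0],[0.3,0.2,-0.05,0,0,0],[0.3,0.2,-0.05,0,0,0],[0.3,0.2,-0.05,0,0,0]])

```text
time_s: 46.4
position: [0.3742, 0.0008, 0.3416]
eef_rot: [0.15, 3.136, -0.001]
ft_force: [0.4, -1.0, 0.1]
gripper_width: 0.0443
gripper_force: 0.0
```

```bash
python3 - <<'E'
from hk import *
o=get_obs();print(o["position"],o["time_s"])
S=shot("scene"); T=shot("top"); W=shot("wrist")
P={"load4_c":(.640,.189),"load2_c":(.617,-.02),"load1_c":(.607,-.1245)}
for n,c in(("scene",S),("top",T),("wrist",W)):
    for t in("load1_c","load2_c","load3_c","load4_c","gauge_c","straightedge_c"):
        for d in cut_out(t,n)[:2]:
            if d["confidence"]<.5: continue
            m,z=(G,.05) if t[0]=="g" else (SE,0) if t[0]=="s" else (HOOK,.053)
            best=None
            for p in (P.values() if m is HOOK else [(.588,-.379)] if m is G else [(.51,.003)]):
                q=(*p,-.06 if m is G else -.097); s=sil(c,m,q,z); iou=(s&d["pixels"]).sum()/(s|d["pixels"]).sum()
                if best is None or iou>best[0]: best=(iou,q)
            r=[]
            if best[0]>.3:
              for dz in((-.02,-.01,0,.01,.02) if m is HOOK else (-.01,0,.01)):
                f,e=fit([(c,d["pixels"])],m,best[1],z=z+dz); r.append((dz,f.round(3).tolist(),round(e,2)))
            print(n,t,round(d["confidence"],2),np.round(d["extent"]).tolist(),round(best[0],2),r[len(r)//2:len(r)//2+1])
    
E
```

```text
[0.37415869 0.00079647 0.34158598] 46.4
scene load1_c 0.55 [200.0, 171.0, 216.0, 207.0] 0.36 [(0, [0.564, -0.232, -0.364], np.float64(1.22))]
scene load2_c 0.6 [212.0, 190.0, 232.0, 241.0] 0.53 [(0, [0.611, -0.028, -0.369], np.float64(0.68))]
scene load2_c 0.55 [260.0, 259.0, 275.0, 277.0] 0.03 []
scene load4_c 0.74 [236.0, 231.0, 263.0, 288.0] 0.77 [(0, [0.64, 0.19, -0.39], np.float64(0.22))]
scene gauge_c 0.87 [172.0, 142.0, 193.0, 183.0] 0.62 [(0, [0.572, -0.409, -0.233], np.float64(0.4))]
scene gauge_c 0.65 [373.0, 230.0, 396.0, 286.0] 0.0 []
scene straightedge_c 0.94 [247.0, 223.0, 280.0, 262.0] 0.62 [(0, [0.503, 0.005, -0.163], np.float64(0.5))]
top load1_c 0.87 [326.0, 150.0, 360.0, 182.0] 0.78 [(0, [0.612, -0.129, -0.025], np.float64(0.15))]
top load1_c 0.68 [172.0, 266.0, 195.0, 289.0] 0.0 []
top load2_c 0.66 [290.0, 148.0, 323.0, 177.0] 0.8 [(0, [0.615, -0.024, -0.106], np.float64(0.15))]
top load4_c 0.68 [215.0, 134.0, 249.0, 167.0] 0.78 [(0, [0.642, 0.184, -0.15], np.float64(0.16))]
top load4_c 0.53 [206.0, 102.0, 375.0, 211.0] 0.01 []
top gauge_c 0.65 [414.0, 164.0, 454.0, 188.0] 0.89 [(0, [0.59, -0.383, -0.038], np.float64(0.07))]
top straightedge_c 0.68 [261.0, 200.0, 279.0, 209.0] 0.19 []
wrist load1_c 0.7 [192.0, 306.0, 243.0, 398.0] 0.23 []
wrist load2_c 0.85 [252.0, 299.0, 315.0, 398.0] 0.48 [(0, [0.613, -0.018, -0.056], np.float64(0.99))]
wrist gauge_c 0.8 [23.0, 306.0, 61.0, 374.0] 0.14 []
wrist straightedge_c 0.7 [226.0, 228.0, 356.0, 253.0] 0.92 [(0, [0.508, 0.003, -0.096], np.float64(0.07))]
wrist straightedge_c 0.58 [370.0, 263.0, 411.0, 293.0] 0.0 []
```

```bash
python3 - <<'E'
from hk import *
c=shot("wrist"); d=cut_out("straightedge_c","wrist")[0]
f,e=fit([(c,d["pixels"])],SE,[.508,.003,-.096]); print(f,e)
k,r,X=edge(c,list(range(130,222,3))+list(range(360,480,3)),190,320,z=0)
print(k,r,len(X),"x in board frame",(f[0]-np.polyval(k,f[1]))*np.cos(k[0]),"dyaw",f[2]+np.arctan(k[0]))
# gap colour profile across the blade/board boundary in the middle of each half
for s in(-.07,.07):
    y=f[1]+s*np.cos(f[2]); x=np.polyval(k,y); u=proj(c,[x,y,0])[0].round().astype(int); print(c["image"][u[1]-10:u[1]+6,u[0]].tolist())
E
```

```text
[ 0.51011894  0.00263591 -0.086092  ] 0.07114765820521989
[0.09775742 0.53062026] 9.247232977682707e-06 29 x in board frame -0.020659882492033 dyaw 0.01135578676433037
[[180, 176, 180], [181, 176, 182], [180, 176, 182], [178, 176, 182], [182, 179, 184], [178, 175, 179], [178, 174, 179], [175, 171, 174], [169, 168, 169], [163, 158, 160], [141, 133, 130], [123, 107, 95], [135, 117, 92], [174, 151, 114], [213, 182, 138], [221, 189, 141]]
[[176, 173, 176], [176, 172, 175], [179, 176, 179], [180, 176, 181], [175, 173, 176], [175, 173, 177], [173, 170, 174], [175, 172, 175], [174, 170, 173], [154, 151, 153], [131, 124, 118], [116, 103, 89], [121, 104, 84], [130, 111, 89], [113, 98, 77], [79, 69, 57]]
```

```bash
python3 -c "
from plant import *
print(sign_off())"
```

```text
the job is handed in; nothing more can be done
None
```

The job is handed in at about 46 s: the straightedge was pressed flush to the board edge, the gauge hangs on the cleat, and the three hooks present (1, 2 and 4; no third-hook sighting) are on pins. I inferred that the latches shut from the forces during seating and did not see it, and sign-off returned no verdict.

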